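# Index the swivel tape hook and hang the masking tape on it

### The arm

A 6-joint arm with a two-finger parallel gripper is mounted at the origin on a cart in front of the work surface, level with it; the furniture and walls round the work are solid. World frame = base frame: x ahead of the robot, y to its left, z up, the work surface at z = 0. Lengths are in m, angles in rad, forces in N, time in s.
With the tool pointing down it reaches from about 0.35 to 0.95 m from the base axis. Payload 17.4 kg.
Tool frame: the origin (TCP) lies at the very end of the fingers, on their centre line; the grasp point (between the pads) lies 19 mm behind it; x points along the fingers, y is the direction in which the jaws open and shut, and the axes are right-handed (so a half turn about x gives the same grasp; the last joint's range is limited). The gripper opens to 93 mm and grips with 3 to 60 N. Pads are 15 mm wide; open, the fingers measure 128 mm over their backs; the gripper's body (75 mm by 188 mm) begins 65 mm behind the grasp point.
Start: joints at [1.281, 0.116, 1.442, -0, 1.584, -0.038], TCP at [0.168, 0.654, 0.219] pointing down, gripper open.
Joint ranges: [-2.83, 2.83], [-0.83, 2.19], [0.07, 2.5], [-1.14, 4.28], [0.01, 3], [-2.97, 2.97]. Speed limits (rad/s): [1.89, 1.89, 2.22, 3.14, 3.14, 3.14].

### API

Orientations are given as [roll, pitch, yaw] about the fixed x, y, z axes, in that order (R = Rz(yaw) Ry(pitch) Rx(roll)).
In Python, from station import bot gives the robot as it stands.
- The arm moves only by the tool step_arm, never from a script. Its argument "series" is a list of rows, each an object of numbers: "tx", "ty", "tz": the shift along the tool's x, y, z in mm; "ax", "ay", "az": the turn, a rotation vector about the tool's x, y, z in degrees; "gripper": the opening, from 0 (shut) to 1 (fully open). In form: [{"tx": .., "ty": .., "tz": .., "ax": .., "ay": .., "az": .., "gripper": ..}, ...]. A call has 1 to 8 rows; each row is the pose to reach, as a shift and turn from the pose commanded when the call began, along the tool's axes at that moment; what a row does not reach only later rows make up. A row lasts 1/10 s, in which the tool goes at most 50 mm and 8.59 degrees, less where a joint would pass 70% of its speed; a pose out of reach is approached as far as the arm can. A call with a gripper value outside its range is refused whole. The fingers move at their own pace and stop on an object; the grip force is fixed at half the most. Time passes only in rows, so rows that repeat a pose let the fingers close. It gives the time, the measured TCP pose, the force and the opening at its end, in the units of the state.
- bot.get_obs(): the state, without advancing time (a new reading comes with each control period).
- bot.get_image(name): name is "scene" or "top"; returns the picture (384x512x3 uint8, red, green, blue); there is no depth.
- bot.calibration(name): a dict with "mtx" (3x3 intrinsics, pixels), "cam_to_world" (4x4, takes a point from camera to world coordinates). Camera axes: x right, y up, looking along -z (the intrinsics and any distortion apply to the point x, -y, -z); pixel columns grow to the right and rows downward; lengths in m; the calibration is good to about 2 mm. A picture is of the moment at which its call begins. calibration takes no time and is no camera call.
- bot.job_done(): hands the job in, once; it reports no verdict.
The state is a dict: "time_s": time; "joint_positions": joint angles; "qvel": joint speeds; "tau": joint torques, N m; "tool_pos": TCP position; "tool_rot": TCP orientation; "contact_force": force on the tool from outside, world axes, zero at the start; "torque": the same for the moment, N m; "grip_width": finger opening in m.
Only numpy, scipy, OpenCV 4.12 (cv2) and the standard library are available. Lean on these libraries where they do the work, as an engineer would, in place of code of your own. Each camera call takes 0.05 s, during which the arm holds its last target.

### The job

The hook of the tape stand has been left resting between its notches. Turn it to the front of the stand and feel for the notch there, until the head drops fully home; then hang the roll of masking tape (the one standing on edge) on the hook, behind its upturned tip. Go gently: neither force the hook round once it has dropped nor bear down on it with the roll, and leave the other things on the bench where they are.

Things in the scene. Friction and masses are not known exactly. Their poses are not given: they have to be found in the camera images.
- tape_stand: steel stand fixed to the bench: grey foot plate 130 x 90 x 10 mm, post 24 mm thick. Origin on the bench, on the axis of the post, about which the hook swivels; z up. The stand's front is its -x side, where the foot reaches farther out (85 mm from the axis; 45 mm at the rear). A spring cap, 29 mm across, ends at z = 180 mm
- collar_top (a point): centre of the top of the bright collar, 56 mm across, 126 mm above the bench. A slot 8 mm deep runs across it: its ends are the front notch and the rear (parking) notch. A key pin under the hook's head drops into it, with 0.03 rad of play to either side. The collar is clamped by hand: the notch lies within 0.35 rad of the stand's front or rear; this frame follows the stand, not the slot
- swivel (a joint): angle of the hook about the post, rad: 0 = the hook points to the stand's front (-x of tape_stand), positive is counter-clockwise seen from above. It turns with light friction (about 1 N at the tip), stays where it is left, and starts 0.9 to 1.8 from the front. Where exactly the front notch is has to be felt; once dropped into it the hook is stopped in both directions
- swivel_lift (a joint): height of the head and hook above home, m: 0 = dropped home in a notch; 0.0075 = the key pin rides on top of the collar. Weight and a light spring (5 to 7 N together) press it down: it drops by itself when the pin comes over a notch, if free to move down, so push the tip from the side rather than grip it. From the wrong notch it has to be lifted out
- hook_tip (a point): centre of the ball, 15 mm across, on the upturned tip of the hook, 116 mm from the post axis, 158 mm above the bench with the head home (165 mm before); the upright below it is 10 mm thick and joins the level arm; the mechanism is light, push it with a few newtons, never more than 15
- hook_seat (a point): point on top of the hook's arm where the roll hangs, 64 mm from the post axis, 141 mm above the bench with the head home. The arm is a level round bar 10 mm thick between the head (radius 18 mm, top 148 mm up) and the upturned tip, whose ball ends 24 mm above the arm's top. Do not press on it with over 15 N. x of this frame points along the arm to the post, z up
- tape_center (a point): centre of the roll of masking tape (cream, 90 mm outside, 78 mm hole, 24 mm wide, 0.12 kg), standing on edge, its centre 45 mm up, chocked between the wooden caul and the cork sanding block; z of this frame is its level axis. Take it from above across its 24 mm width, by the rim some 30 mm to one side of the top: fingers at the very top come down on the hook's arm before the roll does
- wood_caul: bystander: wooden caul 45 x 150 x 22 mm beside the roll, origin at the centre of its underside
- sanding_block: bystander: cork sanding block 56 x 101 x 28 mm on the other side of the roll, origin at the centre of its underside
- parts_bin_e: bystander: dark open parts bin 95 x 130 x 53 mm; origin at the centre of its underside
- spring_clamp_0: bystander: spring clamp 64 x 105 x 20 mm lying on the bench; origin at the centre of its underside
- screwdriver_yel: bystander: screwdriver 170 mm long, 28 mm thick, lying on the bench; origin at the centre of its underside
There are look-alikes about, which are no part of the job. What is shaped like the part that bears tape_center but green or purple is not meant.

How it is judged:
By the outcome, as a careful person would: the job done as asked, in the order asked, and still so for the second after the job is handed in, with the robot touching nothing.
It also fails if it takes over 69 s, if anything falls off the work surface, if the arm or the gripper's body presses on something with over 40 N, if the wrist force passes 120 N, or if a joint passes its speed limit or range.

## Working session

There is one attempt and no reset: what is moved stays moved. The work goes in short steps, Python scripts to look and compute and a tool call to move; the robot and the scene stay as the last step left them, time stands still between calls to the robot, and variables do not carry over. Pictures are saved under pics/ and viewed, and the job is handed in when it is done.

Besides the shell and the picture viewer there is one more tool, called after ">>>" as name(argument=value, ...), one argument or row to a line, values as JSON. step_arm: Moves the arm, as the interface text tells. Its arguments: {"type":"object","properties":{"series":{"type":"array","items":{"type":"object","properties":{"tx":{"type":"number"},"ty":{"type":"number"},"tz":{"type":"number"},"ax":{"type":"number"},"ay":{"type":"number"},"az":{"type":"number"},"gripper":{"type":"number"}}}}},"required":["series"]}

```bash
ls; mkdir -p pics; python3 - <<'E'
from station import bot
import cv2
for n in("scene","top"):
    im=bot.get_image(n); cv2.imwrite(f"pics/{n}0.png",im[:,:,::-1]); c=bot.calibration(n); print(n,c)
o=bot.get_obs(); print(o)
E
```

```text
pics
scene {'mtx': array([[389.77467719,   0.        , 253.99740114],
       [  0.        , 389.77467719, 194.77058897],
       [  0.        ,   0.        ,   1.        ]]), 'cam_to_world': array([[ 0.57056597,  0.59288727, -0.56827737, -0.27748631],
       [-0.8210579 ,  0.42684679, -0.37903264, -0.46470316],
       [ 0.01784375,  0.68285175,  0.73033903,  1.11653995],
       [ 0.        ,  0.        ,  0.        ,  1.        ]])}
top {'mtx': array([[415.53368613,   0.        , 251.02273124],
       [  0.        , 415.53368613, 184.06037155],
       [  0.        ,   0.        ,   1.        ]]), 'cam_to_world': array([[ 0.00708293,  0.98694437, -0.16090572,  0.26591904],
       [-0.99984837,  0.00442988, -0.016841  ,  0.02500745],
       [-0.01590834,  0.1610006 ,  0.98682609,  1.45201035],
       [ 0.        ,  0.        ,  0.        ,  1.        ]])}
{'time_s': 0.1, 'joint_positions': array([ 1.28116283e+00,  1.16441519e-01,  1.44218253e+00,  3.42536815e-05,
        1.58401645e+00, -3.77932647e-02]), 'qvel': array([ 0.00080672, -0.00103526, -0.00197801, -0.00017323, -0.00030396,
        0.0004074 ]), 'tau': array([ 2.52050617e-03, -7.22904682e+01, -6.23862147e+01,  7.82127818e-02,
        2.30979844e-02, -6.08404753e-05]), 'tool_pos': array([0.16814303, 0.65353409, 0.21798654]), 'tool_rot': array([-1.64126516,  1.56974792, -1.89310496]), 'contact_force': array([ 0.31102996,  0.24402875, -0.46047027]), 'torque': array([ 0.0353363 ,  0.01529859, -0.02660942]), 'grip_width': 0.09257194174747681}
```

View pics/scene0.png

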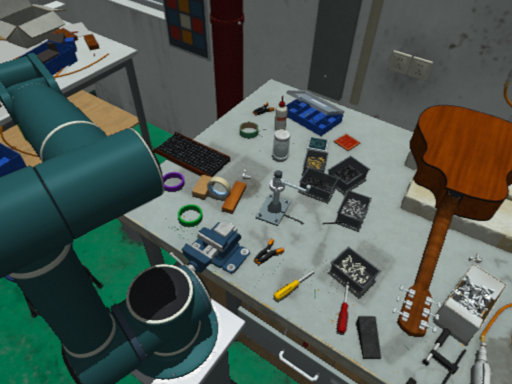

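View pics/top0.png

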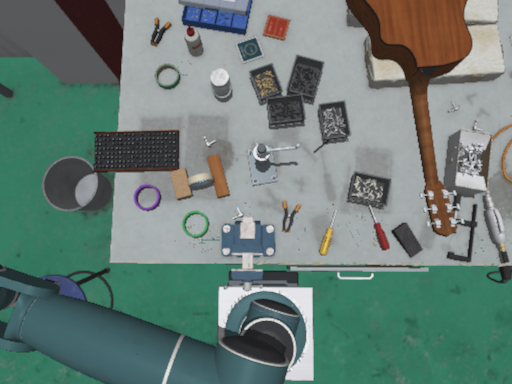

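```bash
python3 - <<'E'
import cv2
t=cv2.imread("pics/top0.png"); s=cv2.imread("pics/scene0.png")
cv2.imwrite("pics/t1.png",cv2.resize(t[110:220,150:310],None,fx=5,fy=5,interpolation=cv2.INTER_CUBIC))
cv2.imwrite("pics/s1.png",cv2.resize(s[150:250,180:320],None,fx=5.5,fy=5.5,interpolation=cv2.INTER_CUBIC))
E
```

```text
(no output)
```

View pics/t1.png

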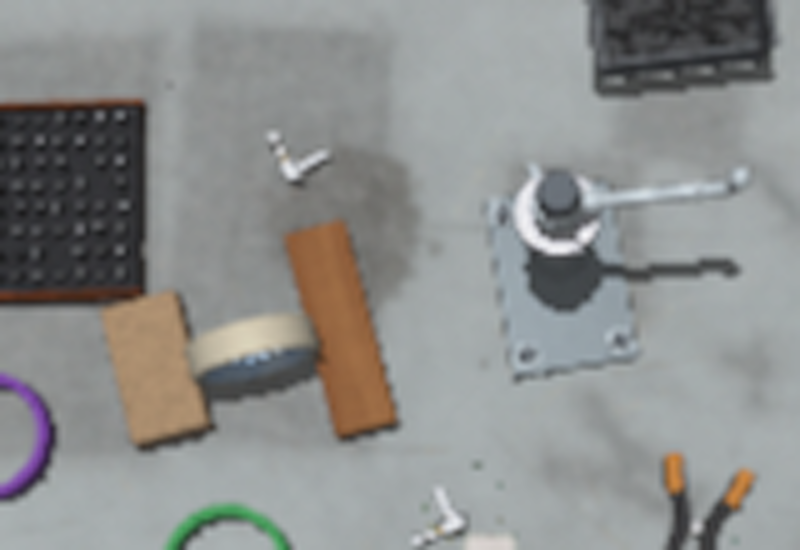

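View pics/s1.png

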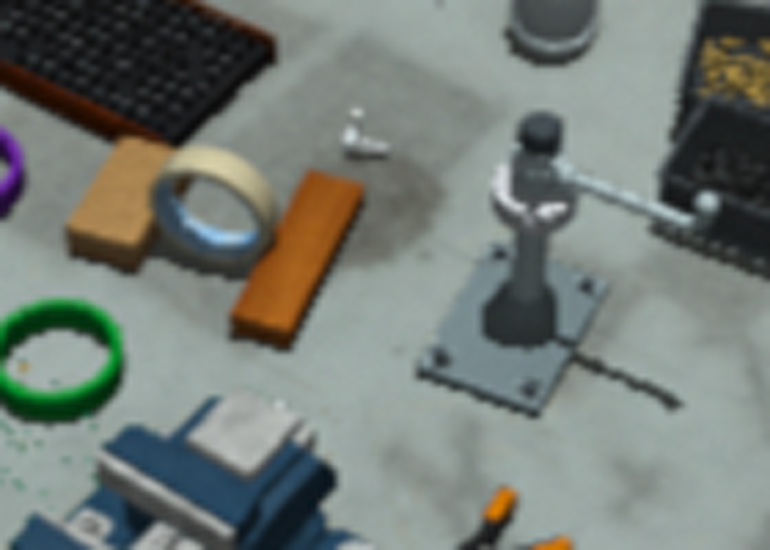

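```bash
cat > h.py <<'E'
import numpy as np
from station import bot
from scipy.spatial.transform import Rotation as R
def ray(n,u,v):
    c=bot.calibration(n);K=c["mtx"];T=c["cam_to_world"]
    d=np.array([(u-K[0,2])/K[0,0],-(v-K[1,2])/K[1,1],-1.]); return T[:3,3],T[:3,:3]@d
def pl(n,u,v,z):
    o,d=ray(n,u,v); return (o+d*(z-o[2])/d[2])
def proj(n,P):
    c=bot.calibration(n);K=c["mtx"];T=c["cam_to_world"]
    q=T[:3,:3].T@(np.asarray(P)-T[:3,3]); return np.array([K[0,2]+K[0,0]*q[0]/-q[2],K[1,2]-K[1,1]*q[1]/-q[2]])
def tri(a,b):
    A=[];B=[]
    for n,u,v in(a,b):
        o,d=ray(n,u,v);d=d/np.linalg.norm(d);M=np.eye(3)-np.outer(d,d);A.append(M);B.append(M@o)
    return np.linalg.lstsq(np.vstack(A),np.hstack(B),rcond=None)[0]
def st():
    o=bot.get_obs();Rm=R.from_euler('xyz',o["tool_rot"]).as_matrix()
    print("t",round(o["time_s"],2),"pos",o["tool_pos"].round(4),"F",o["contact_force"].round(1),"T",o["torque"].round(2),"w",round(o["grip_width"],4));print(Rm.round(3).tolist()); print("q",o["joint_positions"].round(2))
    return o,Rm
E
python3 - <<'E'
from h import *
t=lambda x,y:(150+(x+.5)/5-.5,110+(y+.5)/5-.5)
s=lambda x,y:(180+(x+.5)/5.5-.5,150+(y+.5)/5.5-.5)
for nm,p,z in [("TL",(490,203),.01),("BL",(514,378),.01),("BR",(640,352),.01),("cap",(560,185),.18),("ball",(740,177),.165),
  ("roll l",(195,360),.045),("roll topL",(190,350),.045),("roll topR",(315,330),.045)]:
    print(nm,pl("top",*t(*p),z).round(4))
for nm,p,z in [("cap",(541,128),.18),("ball",(707,204),.165),("L",(418,368),.01),("bot",(535,411),.01),("R",(607,287),.01)]:
    print(nm,pl("scene",*s(*p),z).round(4))
print("ball tri",tri(("top",*t(740,177)),("scene",*s(707,204))))
print("cap tri",tri(("top",*t(560,185)),("scene",*s(541,128))))
st()
E
```

```text
TL [0.6233 0.0627 0.01  ]
BL [0.497  0.0447 0.01  ]
BR [ 0.5159 -0.0438  0.01  ]
cap [0.5929 0.0143 0.18  ]
ball [ 0.6024 -0.1003  0.165 ]
roll l [0.503 0.264 0.045]
roll topL [0.5099 0.2677 0.045 ]
roll topR [0.5243 0.1817 0.045 ]
cap [0.5856 0.0132 0.18  ]
ball [ 0.6022 -0.0996  0.165 ]
L [0.4967 0.0421 0.01  ]
bot [ 0.5114 -0.0418  0.01  ]
R [ 0.6339 -0.0232  0.01  ]
ball tri [ 0.60200417 -0.10002816  0.16553925]
cap tri [0.5935837  0.01562769 0.17281852]
t 0.1 pos [0.1681 0.6535 0.218 ] F [ 0.3  0.2 -0.5] T [ 0.04  0.02 -0.03] w 0.0926
[[-0.0, 0.249, 0.968], [-0.001, 0.968, -0.249], [-1.0, -0.001, -0.0]]
q [ 1.28  0.12  1.44  0.    1.58 -0.04]
```

```bash
cat > ov.py <<'E'
from h import *
import cv2
def crop(n,img,u0,v0,u1,v1,f,lines,out):
    im=cv2.resize(img[v0:v1,u0:u1,::-1],None,fx=f,fy=f,interpolation=cv2.INTER_CUBIC)
    for pts,col in lines:
        q=np.array([(proj(n,p)+.5-np.array([u0,v0]))*f-.5 for p in pts])
        cv2.polylines(im,[np.round(q*8).astype(np.int32)],False,col,1,cv2.LINE_AA,3)
    cv2.imwrite(out,im)
def circ(c,e1,e2,r):
    return [np.array(c)+r*(np.cos(a)*np.array(e1)+np.sin(a)*np.array(e2)) for a in np.linspace(0,2*np.pi,49)]
Z=np.array([0,0,1.])
def stand(x,y,yaw,hook,lift=.0075,foot=True):
    R_=lambda a:np.array([np.cos(a),np.sin(a),0]); ex=R_(yaw);ey=R_(yaw+np.pi/2);o=np.array([x,y,0])
    L=[]
    if foot: L=[([o+.01*Z+a*ex+b*ey for a,b in((-.085,-.045),(-.085,.045),(.045,.045),(.045,-.045),(-.085,-.045))],(0,0,255))]
    L+= [(circ(o+.18*Z,ex,ey,.0145),(0,255,0)),(circ(o+.126*Z,ex,ey,.028),(255,0,0))]
    h=R_(hook);hp=R_(hook+np.pi/2); zz=.131+.005+lift
    L+=[([o+h*.018+zz*Z+s*hp*.005,o+h*.116+zz*Z+s*hp*.005],(0,255,255)) for s in(-1,1)]
    L+=[(circ(o+h*.116+(.158+lift)*Z,a,b,.0075),(255,0,255)) for a,b in((h,hp),(h,Z),(hp,Z))]
    return L
def roll(x,y,z,yaw):
    ax=np.array([np.cos(yaw),np.sin(yaw),0]);e=np.array([-np.sin(yaw),np.cos(yaw),0]);o=np.array([x,y,z])
    return [(circ(o+s*.012*ax,e,Z,r),c) for s,c in((-1,(0,0,255)),(1,(0,255,0))) for r in(.045,.039)]
E
python3 - <<'E'
from ov import *
L=stand(.589,.0138,.155,-1.457)+roll(.517,.2235,.045,.165)
I={n:cv2.imread(f"pics/{n}0.png")[:,:,::-1] for n in("top","scene")}
crop("top",I["top"],180,130,310,195,6,L,"pics/o1.png")
crop("scene",I["scene"],190,160,315,235,6,L,"pics/o2.png")
E
```

```text
(no output)
```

View pics/o1.png

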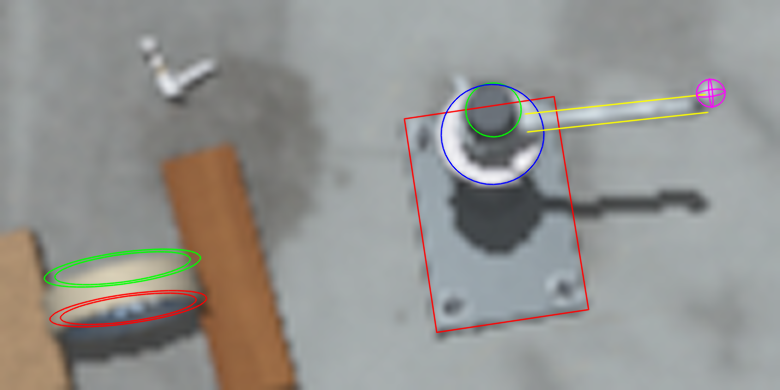

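View pics/o2.png

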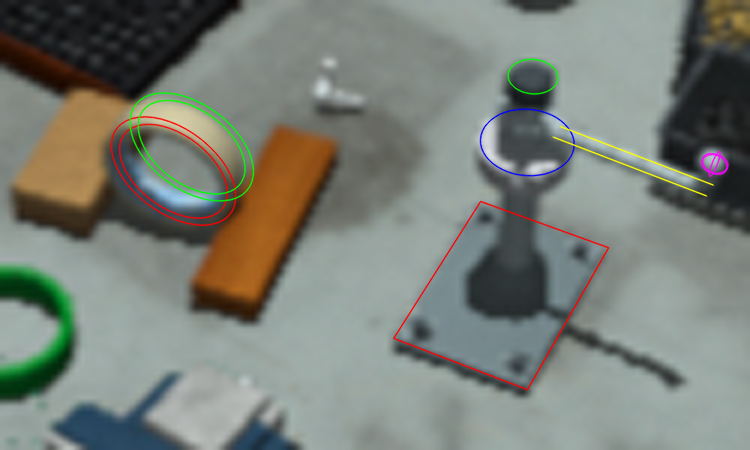

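```bash
python3 - <<'E'
from ov import *
I={n:cv2.imread(f"pics/{n}0.png")[:,:,::-1] for n in("top","scene")}
a=[]
for k,L in enumerate(([],roll(.512,.225,.045,.165))):
    crop("top",I["top"],183,160,223,195,10,L,"pics/a.png");x=cv2.imread("pics/a.png")
    crop("scene",I["scene"],202,170,237,205,10,L,"pics/b.png");y=cv2.imread("pics/b.png")
    a.append(np.hstack([x,y]))if 0 else a.append(np.hstack([x[:350],y[:350]]))
cv2.imwrite("pics/o3.png",np.vstack(a)[:, :800][:600] if 0 else cv2.resize(np.vstack(a),(640,600)))
E
```

```text
(no output)
```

View pics/o3.png

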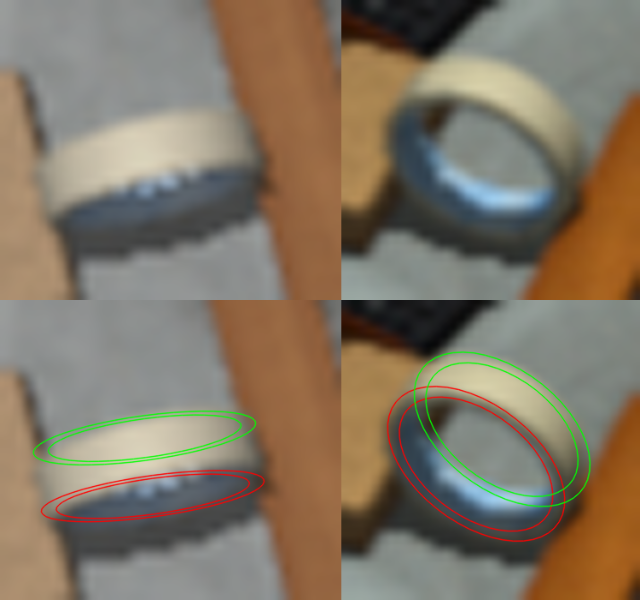

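```bash
python3 - <<'E'
from ov import *
t=lambda x,y:(150+(x+.5)/5-.5,110+(y+.5)/5-.5)
for a,b,z in (((340,437),(288,236),.022),((397,422),(343,221),.022),((137,446),(103,311),.028),((208,423),(176,293),.028)):
    p,q=pl("top",*t(*a),z),pl("top",*t(*b),z); d=q-p; print(p.round(4),q.round(4),np.hypot(*d[:2]),np.arctan2(d[1],d[0]))
I={n:cv2.imread(f"pics/{n}0.png")[:,:,::-1] for n in("top","scene")}
a=[]
for k,L in enumerate((roll(.510,.2235,.045,.165),roll(.510,.2235,.045,.22))):
    crop("top",I["top"],183,160,223,195,10,L,"pics/a.png");x=cv2.imread("pics/a.png")
    crop("scene",I["scene"],202,170,237,205,10,L,"pics/b.png");y=cv2.imread("pics/b.png")
    a.append(np.hstack([x[:350],y[:350]]))
cv2.imwrite("pics/o4.png",cv2.resize(np.vstack(a),(640,600)))
E
```

```text
[0.453  0.1652 0.022 ] [0.5959 0.2049 0.022 ] 0.14830166690610092 0.2706181011259356
[0.4637 0.1257 0.022 ] [0.6069 0.1662 0.022 ] 0.14878395192388635 0.27528436276015245
[0.4452 0.3053 0.028 ] [0.5403 0.3326 0.028 ] 0.09891401737928085 0.2795024491446607
[0.4616 0.2565 0.028 ] [0.5534 0.2817 0.028 ] 0.0952199538508202 0.2685441197012265
```

View pics/o4.png

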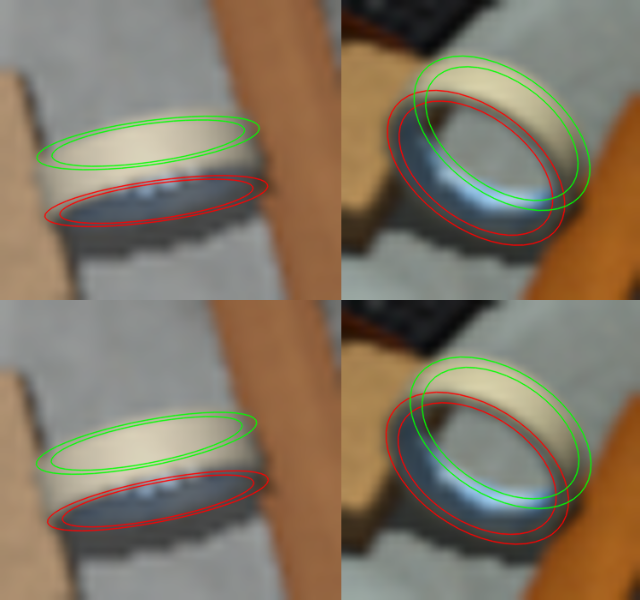

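>>> step_arm(
  series=[
    {"tx": -50,"ty": -50,"tz": 50,"gripper": 0},
    {"tx": -50,"ty": -305,"tz": 320,"ax": -21,"gripper": 0},
    {"tx": -50,"ty": -305,"tz": 320,"ax": -21,"gripper": 0},
    {"tx": -50,"ty": -305,"tz": 320,"ax": -21,"gripper": 0},
    {"tx": -50,"ty": -305,"tz": 320,"ax": -21,"gripper": 0},
    {"tx": -50,"ty": -305,"tz": 320,"ax": -21,"gripper": 0},
    {"tx": -50,"ty": -305,"tz": 320,"ax": -21,"gripper": 0},
    {"tx": -50,"ty": -305,"tz": 320,"ax": -21,"gripper": 0},
  ],
)

```text
invalid input
```

```bash
cat >> h.py <<'E'
def go(x,y,z,zang=None):
    "tool shift from the measured pose to world x,y,z with tool z heading zang"
    o,Rm=st(); d=Rm.T@(np.array([x,y,z])-o["tool_pos"]); print("shift mm",(d*1e3).round(1))
    if zang is not None:
        Rd=np.array([[0,-np.sin(zang),np.cos(zang)],[0,np.cos(zang),np.sin(zang)],[-1,0,0]])
        print("rot deg",np.degrees(R.from_matrix(Rm.T@Rd).as_rotvec()).round(2))
E
python3 -c "
from h import *
go(.637,-.096,.25,.114)"
```

```text
t 0.1 pos [0.1681 0.6535 0.218 ] F [ 0.3  0.2 -0.5] T [ 0.04  0.02 -0.03] w 0.0926
[[-0.0, 0.249, 0.968], [-0.001, 0.968, -0.249], [-1.0, -0.001, -0.0]]
q [ 1.28  0.12  1.44  0.    1.58 -0.04]
shift mm [ -31.4 -609.1  640.8]
rot deg [-2.096e+01 -2.000e-02  6.000e-02]
```

>>> step_arm(
  series=[
    {"tx": -50,"ty": -50,"tz": 50,"ax": 0,"ay": 0,"az": 0,"gripper": 0},
    {"tx": -50,"ty": -305,"tz": 320,"ax": -21,"ay": 0,"az": 0,"gripper": 0},
    {"tx": -50,"ty": -305,"tz": 320,"ax": -21,"ay": 0,"az": 0,"gripper": 0},
    {"tx": -50,"ty": -305,"tz": 320,"ax": -21,"ay": 0,"az": 0,"gripper": 0},
    {"tx": -50,"ty": -305,"tz": 320,"ax": -21,"ay": 0,"az": 0,"gripper": 0},
    {"tx": -50,"ty": -305,"tz": 320,"ax": -21,"ay": 0,"az": 0,"gripper": 0},
    {"tx": -50,"ty": -305,"tz": 320,"ax": -21,"ay": 0,"az": 0,"gripper": 0},
    {"tx": -50,"ty": -305,"tz": 320,"ax": -21,"ay": 0,"az": 0,"gripper": 0},
  ],
)

```text
time_s: 0.9
tool_pos: [0.3751, 0.3206, 0.2659]
tool_rot: [0.377, 1.571, 0.492]
contact_force: [-0.2, 0.2, -0.6]
grip_width: 0.0336
```

```bash
python3 -c "
from h import *
go(.637,-.096,.25,.114)"
```

```text
t 0.9 pos [0.3751 0.3206 0.2659] F [-0.2  0.2 -0.6] T [ 0.08 -0.02  0.01] w 0.0336
[[0.0, -0.115, 0.993], [0.0, 0.993, 0.115], [-1.0, 0.0, 0.0]]
q [ 0.66 -0.29  1.75 -0.    1.69 -1.03]
shift mm [  15.9 -443.9  212.4]
rot deg [ 0.06  0.   -0.  ]
```

>>> step_arm(
  series=[
    {"tx": 0,"ty": -444,"tz": 212,"ax": 0,"ay": 0,"az": 0,"gripper": 0},
    {"tx": 0,"ty": -444,"tz": 212,"ax": 0,"ay": 0,"az": 0,"gripper": 0},
    {"tx": 0,"ty": -444,"tz": 212,"ax": 0,"ay": 0,"az": 0,"gripper": 0},
    {"tx": 0,"ty": -444,"tz": 212,"ax": 0,"ay": 0,"az": 0,"gripper": 0},
    {"tx": 0,"ty": -444,"tz": 212,"ax": 0,"ay": 0,"az": 0,"gripper": 0},
    {"tx": 0,"ty": -444,"tz": 212,"ax": 0,"ay": 0,"az": 0,"gripper": 0},
    {"tx": 0,"ty": -444,"tz": 212,"ax": 0,"ay": 0,"az": 0,"gripper": 0},
    {"tx": 0,"ty": -444,"tz": 212,"ax": 0,"ay": 0,"az": 0,"gripper": 0},
  ],
)

```text
time_s: 1.7
tool_pos: [0.5878, -0.0185, 0.2657]
tool_rot: [2.201, 1.571, 2.316]
contact_force: [-0.2, 1.4, -1.2]
grip_width: 0.0003
```

```bash
python3 -c "
from h import *
go(.637,-.096,.146,.114)"
```

```text
t 1.7 pos [ 0.5878 -0.0185  0.2657] F [-0.2  1.4 -1.2] T [ 0.04 -0.01  0.  ] w 0.0003
[[-0.0, -0.114, 0.993], [0.0, 0.993, 0.114], [-1.0, 0.0, -0.0]]
q [-0.07 -0.08  1.57  0.    1.66 -1.76]
shift mm [119.7 -82.6  40. ]
rot deg [ 0.02 -0.   -0.01]
```

>>> step_arm(
  series=[
    {"tx": 0,"ty": -50,"tz": 25,"ax": 0,"ay": 0,"az": 0,"gripper": 0},
    {"tx": 0,"ty": -83,"tz": 40,"ax": 0,"ay": 0,"az": 0,"gripper": 0},
    {"tx": 0,"ty": -83,"tz": 40,"ax": 0,"ay": 0,"az": 0,"gripper": 0},
    {"tx": 50,"ty": -83,"tz": 40,"ax": 0,"ay": 0,"az": 0,"gripper": 0},
    {"tx": 100,"ty": -83,"tz": 40,"ax": 0,"ay": 0,"az": 0,"gripper": 0},
    {"tx": 119.5,"ty": -83,"tz": 40,"ax": 0,"ay": 0,"az": 0,"gripper": 0},
    {"tx": 119.5,"ty": -83,"tz": 40,"ax": 0,"ay": 0,"az": 0,"gripper": 0},
  ],
)

```text
time_s: 2.4
tool_pos: [0.6347, -0.0936, 0.1427]
tool_rot: [2.82, 1.565, 2.935]
contact_force: [-1.0, 0.8, 0.4]
grip_width: 0.0007
```

```bash
python3 - <<'E'
from ov import *
im={n:bot.get_image(n) for n in("top","scene")}
L=stand(.589,.0138,.155,-1.457)
crop("top",im["top"],220,110,310,190,6,L,"pics/p1.png")
crop("scene",im["scene"],240,140,340,240,6,L,"pics/p2.png"); go(.6,-.096,.146,.114)
E
```

```text
t 2.5 pos [ 0.6366 -0.094   0.1475] F [-0.2 -1.   1.1] T [-0.    0.   -0.06] w 0.0004
[[0.001, -0.115, 0.993], [-0.0, 0.993, 0.115], [-1.0, -0.0, 0.001]]
q [-0.19  0.08  1.6   0.    1.46 -1.87]
shift mm [  1.5   2.2 -36.5]
rot deg [0.06 0.03 0.01]
```

View pics/p2.png

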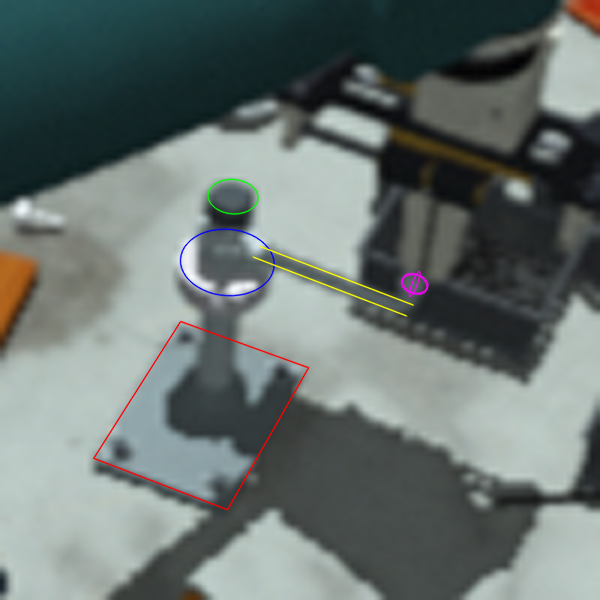

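View pics/p1.png

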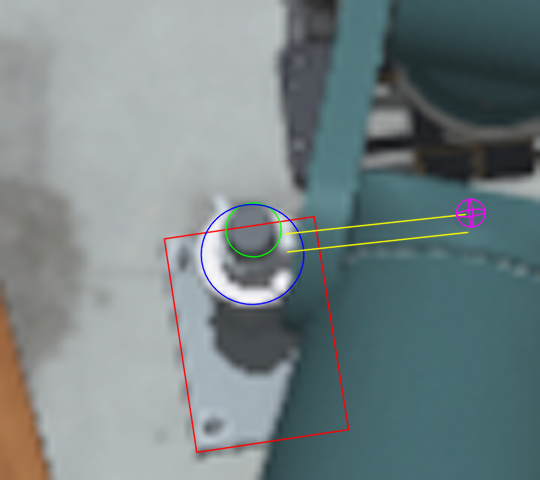

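```bash
cat >> h.py <<'E'
AX=np.array([.589,.0138])
def arc(ths,z=.146,r=.112,gap=.015):
    o,Rm=st()
    for th in ths:
        h=np.array([np.cos(th),np.sin(th)]);t=np.array([-h[1],h[0]]);p=AX+r*h+gap*t
        d=Rm.T@(np.array([*p,z])-o["tool_pos"]);za=th+np.pi/2
        Rd=np.array([[0,-np.sin(za),np.cos(za)],[0,np.cos(za),np.sin(za)],[-1,0,0]])
        print(round(th,3),(d*1e3).round(1),np.degrees(R.from_matrix(Rm.T@Rd).as_rotvec()).round(1))
E
python3 - <<'E'
from h import *
arc(-1.35-.06*np.arange(8))
E
```

```text
t 2.5 pos [ 0.6366 -0.094   0.1475] F [-0.2 -1.   1.1] T [-0.    0.   -0.06] w 0.0004
[[0.001, -0.115, 0.993], [-0.0, 0.993, 0.115], [-1.0, -0.0, 0.001]]
q [-0.19  0.08  1.6   0.    1.46 -1.87]
-1.35 [ 1.5  2.7 -8.1] [-6.1  0.   0. ]
-1.41 [  1.5   1.3 -14.8] [-2.6  0.   0. ]
-1.47 [  1.5   0.3 -21.5] [0.8 0.  0. ]
-1.53 [  1.5  -0.3 -28.2] [4.3 0.  0. ]
-1.59 [  1.5  -0.5 -35. ] [7.7 0.  0. ]
-1.65 [  1.5  -0.3 -41.8] [11.1  0.   0. ]
-1.71 [  1.5   0.4 -48.5] [14.6  0.   0. ]
-1.77 [  1.5   1.4 -55.2] [18.  0.  0.]
```

>>> step_arm(
  series=[
    {"tx": 0,"ty": 1,"tz": -8,"ax": 0,"ay": 0,"az": 0,"gripper": 0},
    {"tx": 0,"ty": 1,"tz": -15,"ax": 0,"ay": 0,"az": 0,"gripper": 0},
    {"tx": 0,"ty": 0,"tz": -21.5,"ax": 0.8,"ay": 0,"az": 0,"gripper": 0},
    {"tx": 0,"ty": -0.3,"tz": -28,"ax": 4.3,"ay": 0,"az": 0,"gripper": 0},
    {"tx": 0,"ty": -0.5,"tz": -35,"ax": 7.7,"ay": 0,"az": 0,"gripper": 0},
    {"tx": 0,"ty": -0.3,"tz": -42,"ax": 11.1,"ay": 0,"az": 0,"gripper": 0},
    {"tx": 0,"ty": 0.4,"tz": -48.5,"ax": 14.6,"ay": 0,"az": 0,"gripper": 0},
    {"tx": 0,"ty": 1.4,"tz": -55,"ax": 18,"ay": 0,"az": 0,"gripper": 0},
  ],
)

```text
time_s: 3.3
tool_pos: [0.5812, -0.0995, 0.1473]
tool_rot: [-0.075, 1.569, -0.278]
contact_force: [1.1, -0.7, 0.5]
grip_width: 0.0004
```

```bash
python3 - <<'E'
from h import *
arc(-1.77-.06*np.arange(1,9))
E
```

```text
t 3.3 pos [ 0.5812 -0.0995  0.1473] F [ 1.1 -0.7  0.5] T [-0.   -0.21  0.04] w 0.0004
[[0.001, 0.201, 0.979], [-0.0, 0.979, -0.201], [-1.0, -0.0, 0.002]]
q [-0.21 -0.04  1.72 -0.    1.46 -1.58]
-1.83 [ 1.3 -0.1 -6.5] [3.2 0.1 0. ]
-1.89 [  1.3  -0.5 -13.3] [6.7 0.1 0. ]
-1.95 [  1.3  -0.4 -20.1] [10.1  0.1 -0. ]
-2.01 [  1.3   0.1 -26.8] [13.5  0.1 -0. ]
-2.07 [  1.3   1.  -33.5] [17.   0.1 -0. ]
-2.13 [  1.3   2.3 -40.2] [20.4  0.1 -0. ]
-2.19 [  1.3   4.  -46.8] [23.9  0.1 -0. ]
-2.25 [  1.2   6.1 -53.2] [27.3  0.1 -0. ]
```

Contact felt (~1 N, as expected); on along the arc.

>>> step_arm(
  series=[
    {"tx": 0,"ty": 0,"tz": -6.5,"ax": 3.2,"ay": 0,"az": 0,"gripper": 0},
    {"tx": 0,"ty": -0.5,"tz": -13.3,"ax": 6.7,"ay": 0,"az": 0,"gripper": 0},
    {"tx": 0,"ty": -0.4,"tz": -20,"ax": 10.1,"ay": 0,"az": 0,"gripper": 0},
    {"tx": 0,"ty": 0,"tz": -26.8,"ax": 13.5,"ay": 0,"az": 0,"gripper": 0},
    {"tx": 0,"ty": 1,"tz": -33.5,"ax": 17,"ay": 0,"az": 0,"gripper": 0},
    {"tx": 0,"ty": 2.3,"tz": -40,"ax": 20.4,"ay": 0,"az": 0,"gripper": 0},
    {"tx": 0,"ty": 4,"tz": -46.8,"ax": 23.9,"ay": 0,"az": 0,"gripper": 0},
    {"tx": 0,"ty": 6,"tz": -53,"ax": 27.3,"ay": 0,"az": 0,"gripper": 0},
  ],
)

```text
time_s: 4.1
tool_pos: [0.5304, -0.083, 0.1472]
tool_rot: [0.347, 1.569, -0.332]
contact_force: [0.5, -0.3, 0.2]
grip_width: 0.0005
```

```bash
python3 - <<'E'
from ov import *
im={n:bot.get_image(n) for n in("top","scene")}
L=stand(.589,.0138,.155,-2.25)
crop("top",im["top"],220,110,310,190,6,[],"pics/p3.png")
crop("scene",im["scene"],240,140,340,240,6,[],"pics/p4.png")
arc(-2.25-.05*np.arange(1,9))
E
```

```text
t 4.2 pos [ 0.5303 -0.0828  0.1472] F [ 0.5  0.7 -0.1] T [-0.06 -0.01 -0.05] w 0.0006
[[0.001, 0.627, 0.779], [-0.0, 0.779, -0.627], [-1.0, 0.001, 0.001]]
q [-0.2  -0.16  1.83  0.    1.47 -1.1 ]
-2.3 [ 1.1 -0.6 -5.6] [ 3.   0.1 -0. ]
-2.35 [  1.1  -0.9 -11.2] [ 5.8  0.1 -0. ]
-2.4 [  1.1  -0.9 -16.9] [ 8.7  0.1 -0. ]
-2.45 [  1.1  -0.7 -22.5] [11.6  0.1 -0. ]
-2.5 [  1.1  -0.2 -28.1] [14.4  0.1 -0. ]
-2.55 [  1.1   0.6 -33.7] [17.3  0.1 -0. ]
-2.6 [  1.1   1.7 -39.3] [20.1  0.1 -0. ]
-2.65 [  1.1   3.1 -44.8] [23.   0.1 -0. ]
```

View pics/p4.png

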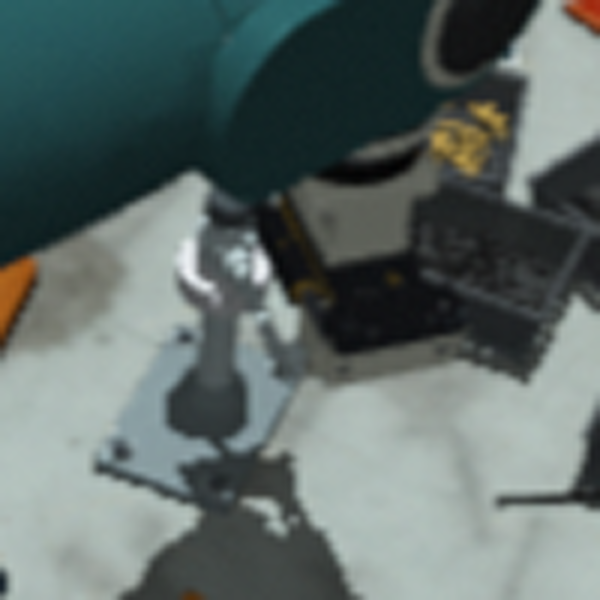

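View pics/p3.png

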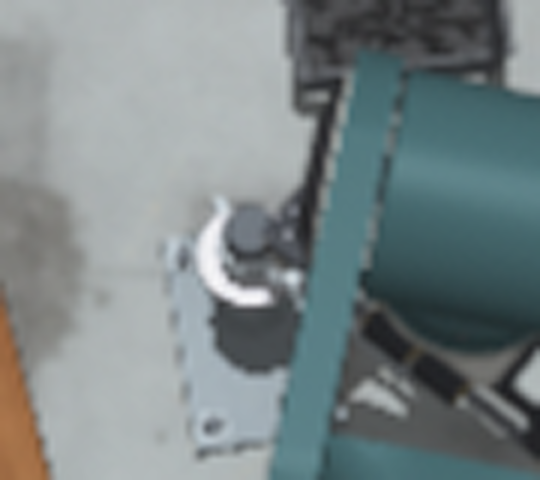

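>>> step_arm(
  series=[
    {"tx": 0,"ty": -0.6,"tz": -5.5,"ax": 3,"ay": 0,"az": 0,"gripper": 0},
    {"tx": 0,"ty": -0.9,"tz": -11,"ax": 5.8,"ay": 0,"az": 0,"gripper": 0},
    {"tx": 0,"ty": -0.9,"tz": -17,"ax": 8.7,"ay": 0,"az": 0,"gripper": 0},
    {"tx": 0,"ty": -0.7,"tz": -22,"ax": 11.6,"ay": 0,"az": 0,"gripper": 0},
    {"tx": 0,"ty": -0.3,"tz": -26,"ax": 13.5,"ay": 0,"az": 0,"gripper": 0},
    {"tx": 0,"ty": -0.2,"tz": -28,"ax": 14.4,"ay": 0,"az": 0,"gripper": 0},
  ],
)

```text
time_s: 4.8
tool_pos: [0.5088, -0.0656, 0.1468]
tool_rot: [0.437, 1.57, -0.49]
contact_force: [0.4, -0.4, 0.2]
grip_width: 0.0004
```

```bash
python3 - <<'E'
from ov import *
im={n:bot.get_image(n) for n in("top","scene")}
crop("top",im["top"],230,125,310,190,7,[],"pics/p5.png")
crop("scene",im["scene"],250,150,330,220,8,[],"pics/p6.png")
arc(-2.5-.01*np.arange(1,20))
E
```

```text
t 4.9 pos [ 0.5088 -0.0655  0.1467] F [-0.9  0.1 -0.5] T [-0.09  0.05  0.02] w 0.0008
[[0.0, 0.799, 0.601], [-0.0, 0.601, -0.799], [-1.0, 0.0, 0.0]]
q [-0.18 -0.21  1.88 -0.    1.48 -0.82]
-2.51 [ 0.7 -0.5 -1.7] [ 0.7  0.  -0. ]
-2.52 [ 0.7 -0.6 -2.8] [ 1.3  0.  -0. ]
-2.53 [ 0.7 -0.7 -4. ] [ 1.9  0.  -0. ]
-2.54 [ 0.7 -0.8 -5.1] [ 2.5  0.  -0. ]
-2.55 [ 0.7 -0.9 -6.2] [ 3.  0. -0.]
-2.56 [ 0.7 -1.  -7.3] [ 3.6  0.  -0. ]
-2.57 [ 0.7 -1.1 -8.5] [ 4.2  0.  -0. ]
-2.58 [ 0.7 -1.1 -9.6] [ 4.8  0.  -0. ]
-2.59 [  0.7  -1.2 -10.7] [ 5.3  0.  -0. ]
-2.6 [  0.7  -1.2 -11.8] [ 5.9  0.  -0. ]
-2.61 [  0.7  -1.2 -13. ] [ 6.5  0.  -0. ]
-2.62 [  0.7  -1.3 -14.1] [ 7.  0. -0.]
-2.63 [  0.7  -1.3 -15.2] [ 7.6  0.  -0. ]
-2.64 [  0.7  -1.3 -16.4] [ 8.2  0.  -0. ]
-2.65 [  0.7  -1.2 -17.5] [ 8.8  0.  -0. ]
-2.66 [  0.7  -1.2 -18.6] [ 9.3  0.  -0. ]
-2.67 [  0.7  -1.2 -19.8] [ 9.9  0.  -0. ]
-2.68 [  0.7  -1.1 -20.9] [10.5  0.  -0. ]
-2.69 [  0.7  -1.1 -22. ] [11.1  0.  -0. ]
```

View pics/p6.png

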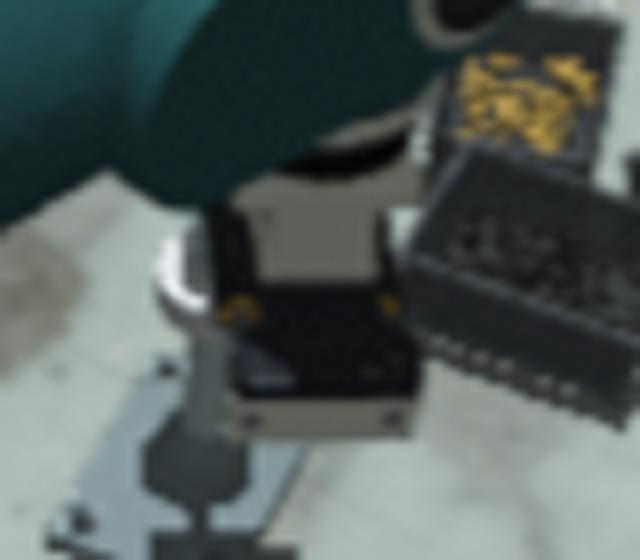

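>>> step_arm(
  series=[
    {"tx": 0,"ty": -0.5,"tz": -2,"ax": 0.8,"ay": 0,"az": 0,"gripper": 0},
    {"tx": 0,"ty": -0.7,"tz": -4,"ax": 1.9,"ay": 0,"az": 0,"gripper": 0},
    {"tx": 0,"ty": -0.9,"tz": -6,"ax": 3,"ay": 0,"az": 0,"gripper": 0},
    {"tx": 0,"ty": -0.9,"tz": -6,"ax": 3,"ay": 0,"az": 0,"gripper": 0},
  ],
)

```text
time_s: 5.3
tool_pos: [0.5044, -0.061, 0.1464]
tool_rot: [-2.788, 1.571, 2.515]
contact_force: [-0.2, 0.4, -0.1]
grip_width: 0.0003
```

>>> step_arm(
  series=[
    {"tx": 0,"ty": -0.1,"tz": -1,"ax": 0.5,"ay": 0,"az": 0,"gripper": 0},
    {"tx": 0,"ty": -0.1,"tz": -2,"ax": 1,"ay": 0,"az": 0,"gripper": 0},
    {"tx": 0,"ty": -0.1,"tz": -2,"ax": 1,"ay": 0,"az": 0,"gripper": 0},
  ],
)

```text
time_s: 5.6
tool_pos: [0.5033, -0.0595, 0.1464]
tool_rot: [2.818, 1.571, 1.821]
contact_force: [-0.1, 0.1, -0.7]
grip_width: 0.0006
```

>>> step_arm(
  series=[
    {"tx": 0,"ty": -0.1,"tz": -1,"ax": 0.5,"ay": 0,"az": 0,"gripper": 0},
    {"tx": 0,"ty": -0.1,"tz": -2,"ax": 1,"ay": 0,"az": 0,"gripper": 0},
    {"tx": 0,"ty": -0.1,"tz": -2,"ax": 1,"ay": 0,"az": 0,"gripper": 0},
  ],
)

```text
time_s: 5.9
tool_pos: [0.5021, -0.0579, 0.1464]
tool_rot: [2.63, 1.571, 1.615]
contact_force: [-0.0, 0.5, -0.3]
grip_width: 0.0003
```

>>> step_arm(
  series=[
    {"tx": 0,"ty": -0.1,"tz": -1,"ax": 0.5,"ay": 0,"az": 0,"gripper": 0},
    {"tx": 0,"ty": -0.1,"tz": -2,"ax": 1,"ay": 0,"az": 0,"gripper": 0},
  ],
)

```text
time_s: 6.1
tool_pos: [0.501, -0.0563, 0.1464]
tool_rot: [-1.32, 1.571, -2.353]
contact_force: [-0.4, 0.7, -0.3]
grip_width: 0.0004
```

>>> step_arm(
  series=[
    {"tx": 0,"ty": -0.1,"tz": -1,"ax": 0.5,"ay": 0,"az": 0,"gripper": 0},
    {"tx": 0,"ty": -0.1,"tz": -2,"ax": 1,"ay": 0,"az": 0,"gripper": 0},
  ],
)

```text
time_s: 6.3
tool_pos: [0.4999, -0.0546, 0.1464]
tool_rot: [-1.785, 1.571, -2.835]
contact_force: [0.3, 0.1, 0.0]
grip_width: 0.0004
```

>>> step_arm(
  series=[
    {"tx": 0,"ty": -0.1,"tz": -1,"ax": 0.5,"ay": 0,"az": 0,"gripper": 0},
    {"tx": 0,"ty": -0.1,"tz": -2,"ax": 1,"ay": 0,"az": 0,"gripper": 0},
  ],
)

```text
time_s: 6.5
tool_pos: [0.4988, -0.0529, 0.1465]
tool_rot: [-0.493, 1.571, -1.561]
contact_force: [0.1, -0.6, 0.2]
grip_width: 0.0005
```

>>> step_arm(
  series=[
    {"tx": 0,"ty": 0,"tz": -1,"ax": 0.5,"ay": 0,"az": 0,"gripper": 0},
    {"tx": 0,"ty": 0,"tz": -2,"ax": 1,"ay": 0,"az": 0,"gripper": 0},
  ],
)

```text
time_s: 6.7
tool_pos: [0.4978, -0.0512, 0.1464]
tool_rot: [-0.466, 1.571, -1.551]
contact_force: [0.8, -0.1, -0.3]
grip_width: 0.0007
```

>>> step_arm(
  series=[
    {"tx": 0,"ty": 0,"tz": -1,"ax": 0.5,"ay": 0,"az": 0,"gripper": 0},
    {"tx": 0,"ty": 0,"tz": -2,"ax": 1,"ay": 0,"az": 0,"gripper": 0},
  ],
)

```text
time_s: 6.9
tool_pos: [0.4969, -0.0494, 0.1464]
tool_rot: [-2.071, 1.571, 3.11]
contact_force: [0.3, -0.0, 0.0]
grip_width: 0.0006
```

```bash
python3 - <<'E'
from ov import *
im={n:bot.get_image(n) for n in("top","scene")}
crop("top",im["top"],230,125,310,190,7,[],"pics/p5.png")
crop("scene",im["scene"],240,150,340,240,7,[],"pics/p6.png")
arc(-2.66-.02*np.arange(4))
E
```

```text
t 7.0 pos [ 0.4969 -0.0494  0.1464] F [-0.5 -0.3  0.2] T [-0.09  0.01  0.02] w 0.0005
[[0.0, 0.892, 0.452], [0.0, 0.452, -0.892], [-1.0, 0.0, -0.0]]
q [-0.15 -0.25  1.9   0.    1.48 -0.62]
-2.66 [ 0.4 -1.1  1.7] [-0.7 -0.  -0. ]
-2.68 [ 0.4 -1.4 -0.5] [ 0.4 -0.  -0. ]
-2.7 [ 0.4 -1.7 -2.8] [ 1.5 -0.  -0. ]
-2.72 [ 0.4 -1.9 -5. ] [ 2.7 -0.  -0. ]
```

View pics/p6.png

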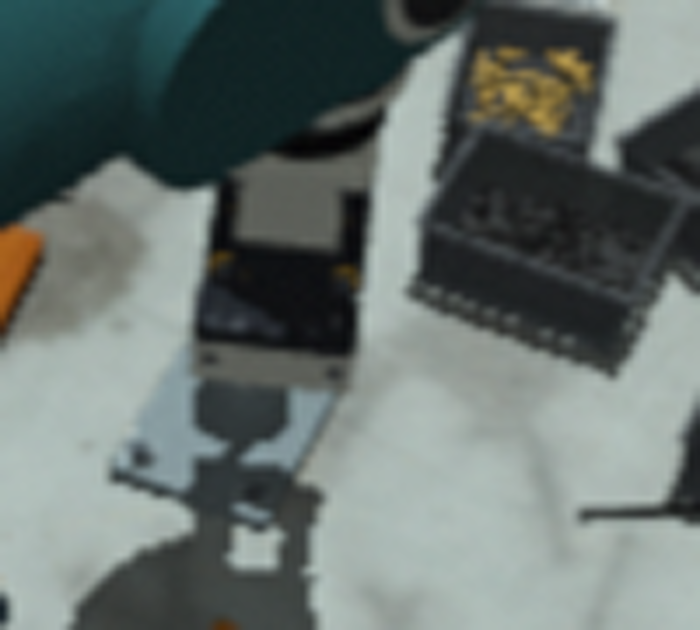

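View pics/p5.png

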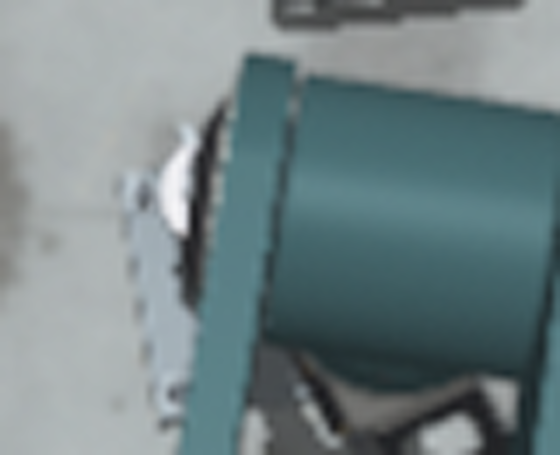

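>>> step_arm(
  series=[
    {"tx": 0,"ty": -0.6,"tz": -1,"ax": 0.6,"ay": 0,"az": 0,"gripper": 0},
    {"tx": 0,"ty": -1,"tz": -2,"ax": 1,"ay": 0,"az": 0,"gripper": 0},
  ],
)

```text
time_s: 7.2
tool_pos: [0.4951, -0.0481, 0.1464]
tool_rot: [1.458, 1.571, 0.338]
contact_force: [-0.9, -0.5, -0.8]
grip_width: 0.0006
```

>>> step_arm(
  series=[
    {"tx": 0,"ty": 0,"tz": -1,"ax": 0.5,"ay": 0,"az": 0,"gripper": 0},
    {"tx": 0,"ty": 0,"tz": -2,"ax": 1,"ay": 0,"az": 0,"gripper": 0},
  ],
)

```text
time_s: 7.4
tool_pos: [0.4942, -0.0463, 0.1465]
tool_rot: [-0.449, 1.571, -1.587]
contact_force: [-1.2, -0.6, -0.2]
grip_width: 0.0007
```

>>> step_arm(
  series=[
    {"tx": 0,"ty": -0.1,"tz": -1,"ax": 0.5,"ay": 0,"az": 0,"gripper": 0},
    {"tx": 0,"ty": -0.1,"tz": -2,"ax": 1,"ay": 0,"az": 0,"gripper": 0},
  ],
)

```text
time_s: 7.6
tool_pos: [0.4933, -0.0447, 0.1465]
tool_rot: [-0.574, 1.57, -1.728]
contact_force: [-0.4, -3.6, 1.3]
grip_width: 0.0006
```

>>> step_arm(
  series=[
    {"tx": 0,"ty": -0.1,"tz": -1,"ax": 0.5,"ay": 0,"az": 0,"gripper": 0},
    {"tx": 0,"ty": -0.1,"tz": -2,"ax": 1,"ay": 0,"az": 0,"gripper": 0},
  ],
)

```text
time_s: 7.8
tool_pos: [0.4923, -0.0431, 0.1465]
tool_rot: [-0.478, 1.57, -1.651]
contact_force: [-1.4, -7.7, 1.2]
grip_width: 0.0004
```

>>> step_arm(
  series=[
    {"tx": 0,"ty": 0,"tz": 8,"ax": 0,"ay": 0,"az": 0,"gripper": 0},
    {"tx": 0,"ty": 0,"tz": 30,"ax": 0,"ay": 0,"az": 0,"gripper": 0},
    {"tx": -50,"ty": 0,"tz": 30,"ax": 0,"ay": 0,"az": 0,"gripper": 0.4},
    {"tx": -95,"ty": 0,"tz": 30,"ax": 0,"ay": 0,"az": 0,"gripper": 0.6},
    {"tx": -95,"ty": 0,"tz": 30,"ax": 0,"ay": 0,"az": 0,"gripper": 0.6},
  ],
)

```text
time_s: 8.3
tool_pos: [0.5058, -0.0709, 0.2478]
tool_rot: [1.064, 1.563, -0.108]
contact_force: [-0.6, 0.6, -0.6]
grip_width: 0.0204
```

```bash
python3 - <<'E'
from ov import *
go(.503,.253,.24,-1.311)
E
```

```text
t 8.3 pos [ 0.5058 -0.0709  0.2478] F [-0.6  0.6 -0.6] T [-0.05  0.05  0.01] w 0.0204
[[0.008, 0.921, 0.389], [-0.001, 0.389, -0.921], [-1.0, 0.007, 0.004]]
q [-0.19 -0.26  1.75  0.    1.64 -0.59]
shift mm [   7.5  123.2 -299.6]
rot deg [ 7.98  0.19 -0.41]
```

>>> step_arm(
  series=[
    {"tx": 0,"ty": 20,"tz": -50,"ax": 2,"ay": 0,"az": 0,"gripper": 0.6},
    {"tx": 0,"ty": 123,"tz": -300,"ax": 8,"ay": 0,"az": 0,"gripper": 0.6},
    {"tx": 0,"ty": 123,"tz": -300,"ax": 8,"ay": 0,"az": 0,"gripper": 0.6},
    {"tx": 0,"ty": 123,"tz": -300,"ax": 8,"ay": 0,"az": 0,"gripper": 0.6},
    {"tx": 0,"ty": 123,"tz": -300,"ax": 8,"ay": 0,"az": 0,"gripper": 0.6},
    {"tx": 0,"ty": 123,"tz": -300,"ax": 8,"ay": 0,"az": 0,"gripper": 0.6},
    {"tx": 0,"ty": 123,"tz": -300,"ax": 8,"ay": 0,"az": 0,"gripper": 0.6},
    {"tx": 0,"ty": 123,"tz": -300,"ax": 8,"ay": 0,"az": 0,"gripper": 0.6},
  ],
)

```text
time_s: 9.1
tool_pos: [0.5005, 0.2566, 0.2406]
tool_rot: [-2.118, 1.569, 2.857]
contact_force: [0.6, -0.9, 0.0]
grip_width: 0.0552
```

```bash
python3 - <<'E'
from ov import *
go(.503,.253,.12,-1.311)
im={n:bot.get_image(n) for n in("top","scene")}
for n in im: cv2.imwrite(f"pics/{n}2.png",im[n][:,:,::-1])
L=stand(.589,.0138,.155,-2.71,0)
crop("top",im["top"],220,120,310,195,7,L,"pics/q1.png")
crop("scene",im["scene"],235,155,325,230,7,L,"pics/q2.png")
E
```

```text
t 9.1 pos [0.5005 0.2566 0.2406] F [ 0.6 -0.9  0. ] T [-0.06  0.05 -0.02] w 0.0552
[[-0.001, 0.966, 0.26], [0.0, 0.26, -0.966], [-1.0, -0.001, -0.001]]
q [ 0.43 -0.13  1.65  0.    1.62  0.16]
shift mm [120.5   1.6   4.2]
rot deg [ 0.18 -0.04  0.07]
```

View pics/q1.png

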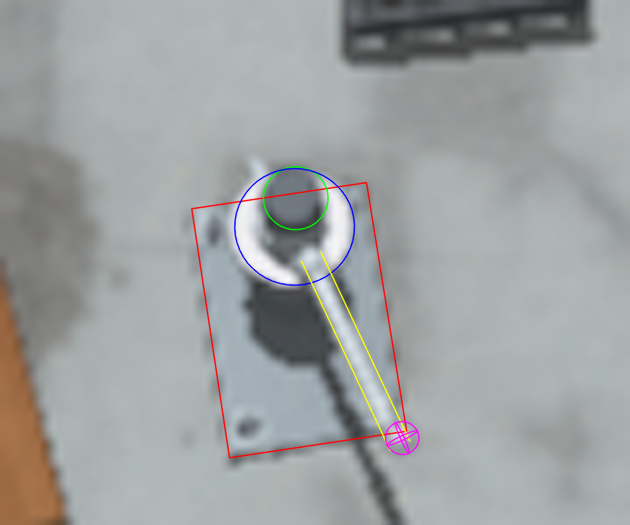

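View pics/q2.png

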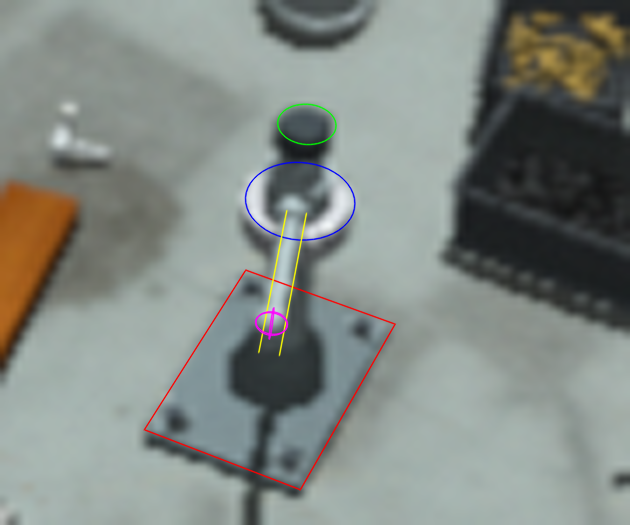

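View pics/scene2.png

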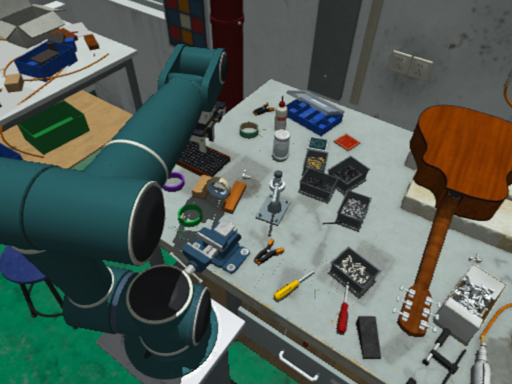

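```bash
python3 - <<'E'
from ov import *
t=cv2.imread("pics/top2.png")[:,:,::-1];s=cv2.imread("pics/scene2.png")[:,:,::-1]
crop("top",t,255,140,290,190,12,[],"pics/a.png");crop("scene",s,255,165,290,215,12,[],"pics/b.png")
cv2.imwrite("pics/q3.png",np.hstack([cv2.imread("pics/a.png"),np.zeros((600,2,3),np.uint8)[:600],cv2.imread("pics/b.png")])[:, :800] if 0 else np.hstack([cv2.imread("pics/a.png")[:,:390],cv2.imread("pics/b.png")[:,:390]]))
E
```

```text
(no output)
```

View pics/q3.png

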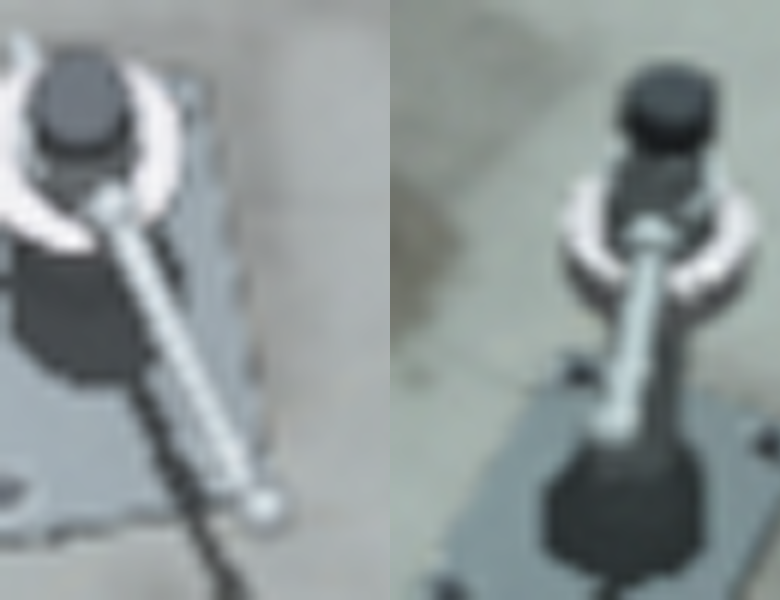

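```bash
python3 - <<'E'
from h import *
a=("top",276.54,181.46);b=("scene",273.2,199.4)
p=tri(a,b);print(p, np.hypot(*(p[:2]-AX)),np.arctan2(*(p[:2]-AX)[::-1]))
for z in(.158,.1655):
  print(z,pl(*a,z).round(4),pl(*b,z).round(4))
for th in(-2.68,-2.71):
  for z in(.158,.1655):
    P=[AX[0]+.116*np.cos(th),AX[1]+.116*np.sin(th),z];print(th,z,proj("top",P).round(1),proj("scene",P).round(1))
E
```

```text
[ 0.48487293 -0.03322615  0.16239667] 0.1142536892727463 -2.7173900796423776
0.158 [ 0.4856 -0.0334  0.158 ] [ 0.4884 -0.0313  0.158 ]
0.1655 [ 0.4843 -0.033   0.1655] [ 0.4824 -0.0347  0.1655]
-2.68 0.158 [278.  181.6] [274.3 200.8]
-2.68 0.1655 [278.1 181.2] [274.5 199.3]
-2.71 0.158 [277.  182.1] [273.3 200.7]
-2.71 0.1655 [277.1 181.7] [273.4 199.2]
```

```bash
python3 - <<'E'
from ov import *
t=cv2.imread("pics/top0.png")[:,:,::-1];s=cv2.imread("pics/scene0.png")[:,:,::-1]
t2=cv2.imread("pics/top2.png")[:,:,::-1];s2=cv2.imread("pics/scene2.png")[:,:,::-1]
# full rows of luminance around the ball
g=lambda im:(im.astype(int).sum(2)//3)
print("top0");print(g(t)[142:149,293:303]);print("scene0");print(g(s)[183:192,303:314])
print("top2");print(g(t2)[177:187,271:282]);print("scene2");print(g(s2)[193:205,268:280])
crop("scene",s,255,165,290,215,12,[],"pics/a.png");crop("scene",s2,255,165,290,215,12,[],"pics/b.png")
cv2.imwrite("pics/q4.png",np.hstack([cv2.imread("pics/a.png")[:,:390],cv2.imread("pics/b.png")[:,:390]]))
E
```

```text
top0
[[147 149 150 150 147 146 149 150 153 156]
 [151 151 148 152 162 167 158 142 148 151]
 [151 151 144 159 193 201 169 142 147 147]
 [145 148 146 161 196 197 164 146 149 148]
 [167 165 142 138 166 167 147 146 154 150]
 [191 180 137  98 126 141 147 155 158 153]
 [162 153 131 112 133 151 162 164 161 157]]
scene0
[[ 45  52  53  44  38  36  30  27  29  34  31]
 [ 29  38  40  41  61  74  61  43  31  31  29]
 [ 28  28  30  63 134 171 148  95  62  53  42]
 [ 25  26  34  94 159 190 180 119  55  55  55]
 [ 37  24  30  79 131 157 154 103  39  36  41]
 [112  68  46  54  82 102  98  64  31  27  28]
 [177 175 142  91  68  70  58  37  28  27  29]
 [143 157 131  84  69  64  47  28  27  29  28]
 [ 81  94  88  69  60  47  34  28  27  27  28]]
top2
[[175 182 212 221 182 135 149 173 173 174 175]
 [164 172 189 218 187 153 170 176 176 177 176]
 [124 160 175 211 203 162 165 168 178 178 177]
 [101 161 182 187 189 170 166 163 172 177 177]
 [ 73 111 133 144 178 208 209 177 166 174 175]
 [ 76 109 134 145 174 208 208 172 161 170 169]
 [ 83 137 173 163 156 169 166 149 154 167 168]
 [ 85 116 154 163 156 150 147 152 163 171 173]
 [115  85 135 172 173 166 164 170 171 172 173]
 [142  85 117 158 173 173 173 171 171 172 173]]
scene2
[[171 168 165 166 153 131 169 199 151  80  74 101]
 [161 140 131 139 137 137 178 197 143  75  71 102]
 [161 133  92  98 126 162 194 200 149  78  70 101]
 [146 111  66  68 108 169 200 182 123  75  73 111]
 [132 120 114 115 117 164 200 164  96  73  74 111]
 [138 136 138 139 143 175 198 155  83  71  77 114]
 [140 140 139 148 173 196 205 159  81  73  80 115]
 [141 141 132 140 170 187 186 139  77  72  79 114]
 [140 139 121 108 130 144 140 106  75  72  71  98]
 [143 135  99  70  83  94  93  82  75  73  64  67]
 [142 115  67  55  70  74  74  75  75  73  62  51]
 [118  74  50  54  66  72  67  68  69  63  54  48]]
```

View pics/q4.png

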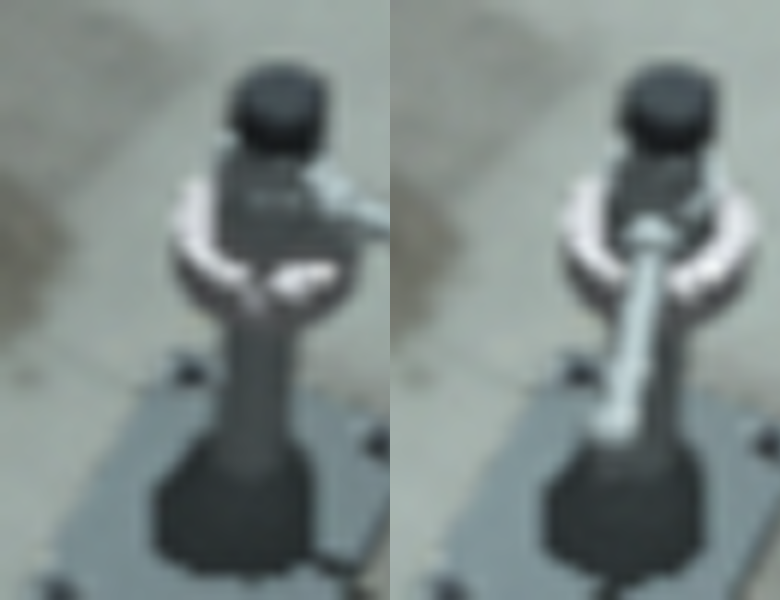

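```bash
python3 - <<'E'
from h import *
from scipy.optimize import least_squares
# unknown: axis x,y, th0, th1, z1, per-camera image offset? 
obs=[("top",297.5,144.4,0),("scene",308.2,186.0,0),("top",276.5,181.5,1),("scene",273.2,200.0,1)]
def f(p,z0=.1655):
    x,y,a,b,z1=p;r=[]
    for n,u,v,k in obs:
        th,z=((a,z0),(b,z1))[k]
        r+=list(proj(n,[x+.116*np.cos(th),y+.116*np.sin(th),z])-[u,v])
    return np.array(r)
s=least_squares(f,[.589,.0138,-1.457,-2.7,.16]);print(s.x.round(4),s.fun.round(2))
for z1 in(.158,.1655):
    s=least_squares(lambda q:f([*q,z1]),[.589,.0138,-1.457,-2.7]);print(z1,s.x.round(4),s.fun.round(2),s.cost)
E
```

```text
[ 0.5904  0.0159 -1.4508 -2.7048  0.1591] [-0.22 -0.03  0.17  0.2   0.   -0.   -0.    0.  ]
0.158 [ 0.5908  0.0159 -1.4546 -2.7056] [-0.22 -0.03  0.17  0.2  -0.06 -0.07  0.01  0.13] 0.07169734465751973
0.1655 [ 0.5878  0.0155 -1.4281 -2.6999] [-0.22 -0.03  0.17  0.2   0.37  0.4  -0.07 -0.76] 0.5030641487081687
```

>>> step_arm(
  series=[
    {"tx": 40,"ty": 1.6,"tz": 4,"ax": 0,"ay": 0,"az": 0,"gripper": 0.6},
    {"tx": 80,"ty": 1.6,"tz": 4,"ax": 0,"ay": 0,"az": 0,"gripper": 0.6},
    {"tx": 120,"ty": 1.6,"tz": 4,"ax": 0,"ay": 0,"az": 0,"gripper": 0.6},
    {"tx": 140,"ty": 1.6,"tz": 4,"ax": 0,"ay": 0,"az": 0,"gripper": 0.6},
    {"tx": 160,"ty": 1.6,"tz": 4,"ax": 0,"ay": 0,"az": 0,"gripper": 0.6},
    {"tx": 175,"ty": 1.6,"tz": 4,"ax": 0,"ay": 0,"az": 0,"gripper": 0.6},
    {"tx": 184,"ty": 1.6,"tz": 4,"ax": 0,"ay": 0,"az": 0,"gripper": 0.6},
    {"tx": 184,"ty": 1.6,"tz": 4,"ax": 0,"ay": 0,"az": 0,"gripper": 0.6},
  ],
)

```text
time_s: 10.0
tool_pos: [0.5032, 0.2497, 0.0566]
tool_rot: [-1.435, 1.57, -2.746]
contact_force: [0.0, 0.5, 0.5]
grip_width: 0.0559
```

```bash
python3 - <<'E'
from ov import *
go(.503,.253,.056,-1.311)
im={n:bot.get_image(n) for n in("top","scene")}
L=roll(.511,.224,.045,.26)
crop("top",im["top"],170,140,240,200,8,L,"pics/r1.png")
crop("scene",im["scene"],190,160,260,220,8,L,"pics/r2.png")
E
```

```text
t 10.0 pos [0.5032 0.2497 0.0566] F [0.  0.5 0.5] T [-0.05  0.05 -0.02] w 0.0559
[[-0.001, 0.967, 0.256], [-0.0, 0.256, -0.967], [-1.0, -0.001, 0.0]]
q [ 0.42 -0.04  1.87  0.    1.31  0.16]
shift mm [ 0.6  0.6 -3.3]
rot deg [-0.05  0.01  0.07]
```

View pics/r1.png

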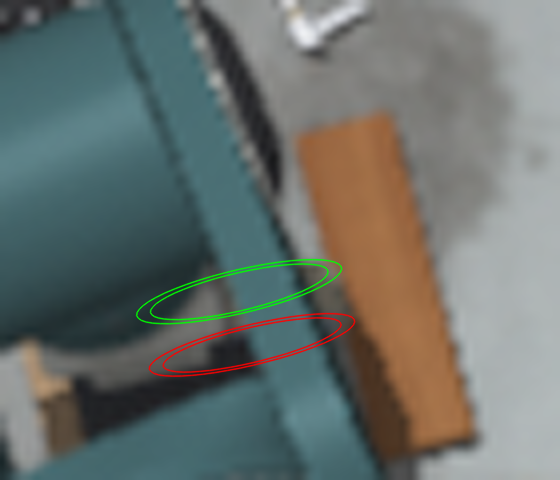

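View pics/r2.png

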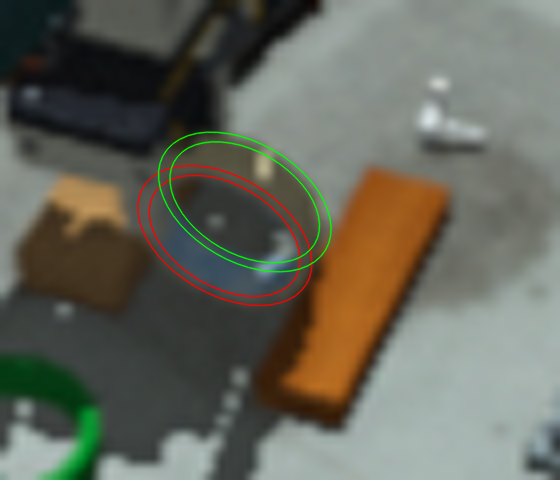

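```bash
python3 - <<'E'
from ov import *
im=bot.get_image("scene")
a=np.array([.967,.256,0]);c=np.array([.5032,.2497,.0566])
L=roll(.511,.224,.045,.26)[:1]+[([c+s*a*.028,c+s*a*.028+[0,0,.05],c+s*a*.045+[0,0,.05],c+s*a*.045,c+s*a*.028],(255,0,255)) for s in(-1,1)]
crop("scene",im,180,130,260,210,7,L,"pics/r3.png")
E
```

```text
(no output)
```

View pics/r3.png

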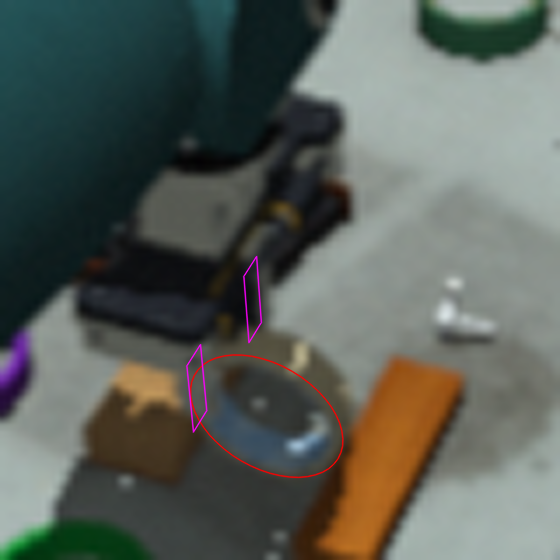

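>>> step_arm(
  series=[
    {"tx": 0,"ty": 0,"tz": -3,"ax": 0,"ay": 0,"az": 0,"gripper": 0.6},
    {"tx": 0,"ty": 0,"tz": -3,"ax": 0,"ay": 0,"az": 0,"gripper": 0.2},
    {"tx": 0,"ty": 0,"tz": -3,"ax": 0,"ay": 0,"az": 0,"gripper": 0.1},
    {"tx": 0,"ty": 0,"tz": -3,"ax": 0,"ay": 0,"az": 0,"gripper": 0.1},
    {"tx": 0,"ty": 0,"tz": -3,"ax": 0,"ay": 0,"az": 0,"gripper": 0.1},
    {"tx": 0,"ty": 0,"tz": -3,"ax": 0,"ay": 0,"az": 0,"gripper": 0.1},
    {"tx": 0,"ty": 0,"tz": -3,"ax": 0,"ay": 0,"az": 0,"gripper": 0.1},
  ],
)

```text
time_s: 10.85
tool_pos: [0.5026, 0.2533, 0.0574]
tool_rot: [-1.824, 1.571, -3.135]
contact_force: [-0.1, -0.8, 0.5]
grip_width: 0.0236
```

```bash
python3 - <<'E'
from ov import *
go(.503,.253,.056,-1.311)
im={n:bot.get_image(n) for n in("top","scene")}
L=roll(.511,.224,.045,.26)
crop("scene",im["scene"],190,150,250,210,9,L,"pics/r4.png")
E
```

```text
t 10.85 pos [0.5026 0.2533 0.0574] F [-0.1 -0.8  0.5] T [-0.08  0.02 -0.05] w 0.0236
[[-0.0, 0.967, 0.257], [-0.0, 0.257, -0.967], [-1.0, -0.0, -0.0]]
q [ 0.42 -0.04  1.87  0.    1.31  0.16]
shift mm [1.4 0.3 0.3]
rot deg [-0.01 -0.    0.  ]
```

View pics/r4.png

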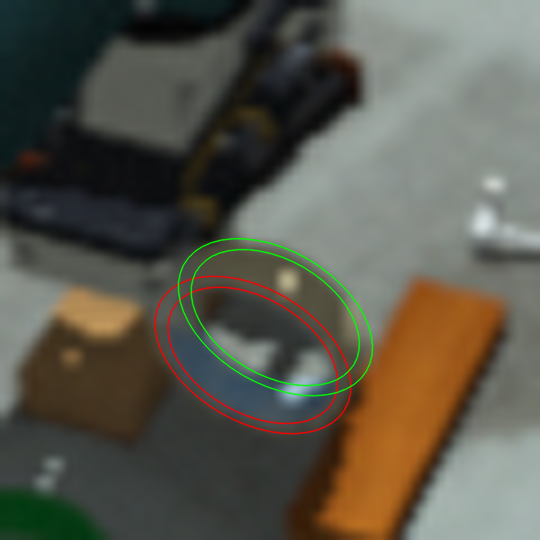

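```bash
python3 - <<'E'
from ov import *
for u,v in((222,220),(275,220),(248,215),(289,205)): print(u,v,pl("top",u,v,.0).round(3),pl("top",u,v,.1).round(3))
s=cv2.imread("pics/scene2.png");cv2.imwrite("pics/v.png",cv2.resize(s[200:280,170:290],None,fx=6,fy=6,interpolation=cv2.INTER_CUBIC))
E
cat >> h.py <<'E'
A2=np.array([.590,.0152]);HK=-2.703
def hang(r,zc,L=.0305,D=.0124,hk=HK,lat=0):
    h=np.array([np.cos(hk),np.sin(hk)]);za=hk+np.pi/2;t=np.array([np.cos(za),np.sin(za)])
    c=A2+r*h+lat*t; p=c-L*t; print("target tcp",p.round(4),round(zc+D,4)); go(*p,zc+D,za)
E
python3 -c "
from h import *
hang(.165,.19)"
```

```text
222 220 [0.375 0.15  0.   ] [0.367 0.142 0.1  ]
275 220 [ 0.376 -0.035  0.   ] [ 0.368 -0.031  0.1  ]
248 215 [0.393 0.06  0.   ] [0.384 0.057 0.1  ]
289 205 [ 0.429 -0.084  0.   ] [ 0.418 -0.076  0.1  ]
target tcp [ 0.4277 -0.0273] 0.2024
t 10.95 pos [0.5026 0.2533 0.0574] F [-0.3  0.8 -0.2] T [-0.05  0.1   0.03] w 0.0238
[[-0.0, 0.967, 0.257], [0.0, 0.257, -0.967], [-1.0, -0.0, -0.0]]
q [ 0.42 -0.04  1.87  0.    1.31  0.16]
shift mm [-145.  -144.5  251.9]
rot deg [-10.26  -0.     0.  ]
```

View pics/v.png

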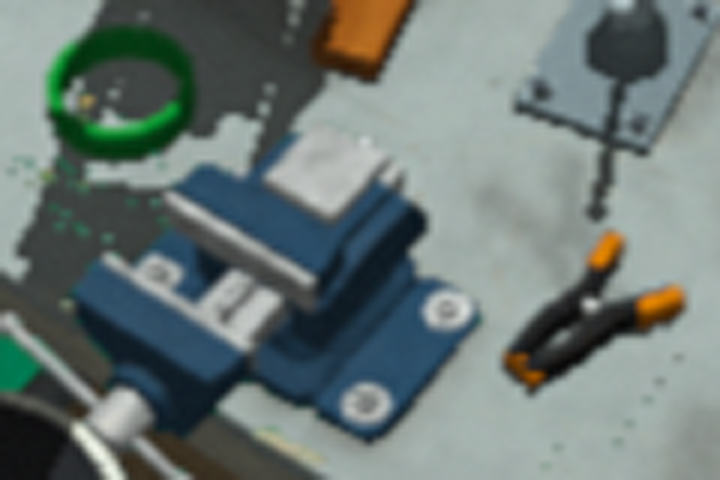

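>>> step_arm(
  series=[
    {"tx": -15,"ty": 0,"tz": 0,"ax": 0,"ay": 0,"az": 0,"gripper": 0.1},
    {"tx": -50,"ty": 0,"tz": 0,"ax": 0,"ay": 0,"az": 0,"gripper": 0.1},
    {"tx": -90,"ty": 0,"tz": 0,"ax": 0,"ay": 0,"az": 0,"gripper": 0.1},
    {"tx": -125,"ty": -10,"tz": 15,"ax": 0,"ay": 0,"az": 0,"gripper": 0.1},
    {"tx": -145,"ty": -30,"tz": 45,"ax": -2,"ay": 0,"az": 0,"gripper": 0.1},
    {"tx": -145,"ty": -50,"tz": 85,"ax": -4,"ay": 0,"az": 0,"gripper": 0.1},
    {"tx": -145,"ty": -70,"tz": 120,"ax": -6,"ay": 0,"az": 0,"gripper": 0.1},
    {"tx": -145,"ty": -85,"tz": 140,"ax": -7,"ay": 0,"az": 0,"gripper": 0.1},
  ],
)

```text
time_s: 11.75
tool_pos: [0.4557, 0.0941, 0.2038]
tool_rot: [1.061, 1.569, -0.127]
contact_force: [0.1, -0.4, -0.8]
grip_width: 0.0235
```

```bash
python3 - <<'E'
from ov import *
hang(.165,.19)
im={n:bot.get_image(n) for n in("top","scene")}
cv2.imwrite("pics/w1.png",np.vstack([cv2.resize(im["scene"][100:260,140:340,::-1],(700,560))]))
E
```

```text
target tcp [ 0.4277 -0.0273] 0.2024
t 11.75 pos [0.4557 0.0941 0.2038] F [ 0.1 -0.4 -0.8] T [ 0.    0.09 -0.  ] w 0.0235
[[0.001, 0.928, 0.373], [-0.0, 0.373, -0.928], [-1.0, 0.001, 0.001]]
q [ 0.15 -0.35  1.89 -0.    1.6  -0.23]
shift mm [  1.4 -71.3 102.2]
rot deg [-3.23  0.04 -0.07]
```

View pics/w1.png

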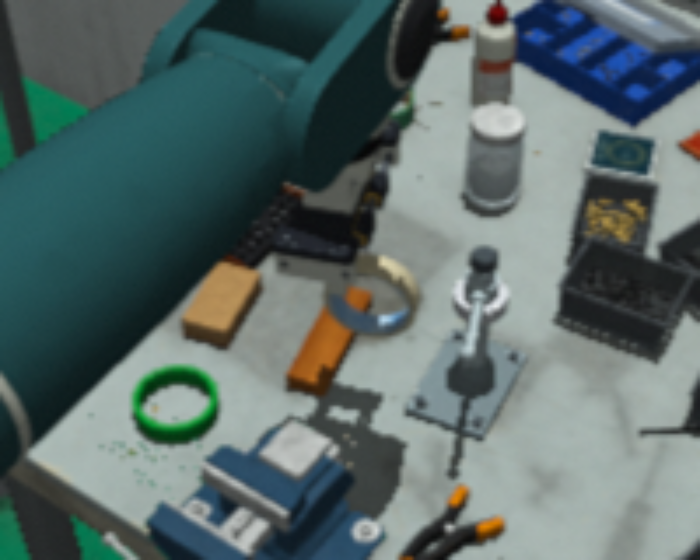

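>>> step_arm(
  series=[
    {"tx": 0,"ty": -35,"tz": 0,"ax": -1,"ay": 0,"az": 0,"gripper": 0.1},
    {"tx": 0,"ty": -71,"tz": 10,"ax": -2,"ay": 0,"az": 0,"gripper": 0.1},
    {"tx": 0,"ty": -71,"tz": 45,"ax": -3.2,"ay": 0,"az": 0,"gripper": 0.1},
    {"tx": 0,"ty": -71,"tz": 80,"ax": -3.2,"ay": 0,"az": 0,"gripper": 0.1},
    {"tx": 0,"ty": -71,"tz": 102,"ax": -3.2,"ay": 0,"az": 0,"gripper": 0.1},
    {"tx": 0,"ty": -71,"tz": 102,"ax": -3.2,"ay": 0,"az": 0,"gripper": 0.1},
  ],
)

```text
time_s: 12.45
tool_pos: [0.4293, -0.0264, 0.2031]
tool_rot: [0.242, 1.57, -0.894]
contact_force: [-0.0, -0.1, -1.0]
grip_width: 0.0235
```

```bash
python3 - <<'E'
from ov import *
hang(.165,.142)
o,Rm=st()
im={n:bot.get_image(n) for n in("top","scene")}
c=o["tool_pos"]+Rm@np.array([.0124,0,.0305]); print("roll c",c)
y=np.arctan2(Rm[1,1],Rm[0,1])
L=roll(*c,y)+stand(*A2,.155,HK,0,False)
crop("scene",im["scene"],210,150,300,230,7,L,"pics/x1.png");crop("top",im["top"],210,130,310,215,7,L,"pics/x2.png")
E
```

```text
target tcp [ 0.4277 -0.0273] 0.1544
t 12.45 pos [ 0.4293 -0.0264  0.2031] F [-0.  -0.1 -1. ] T [-0.05  0.04  0.05] w 0.0235
[[0.0, 0.907, 0.422], [-0.0, 0.422, -0.907], [-1.0, 0.0, 0.0]]
q [-0.12 -0.44  1.96 -0.    1.62 -0.56]
shift mm [48.7 -1.8  0.1]
rot deg [-0.2   0.02 -0.  ]
t 12.45 pos [ 0.4293 -0.0264  0.2031] F [-0.  -0.1 -1. ] T [-0.05  0.04  0.05] w 0.0235
[[0.0, 0.907, 0.422], [-0.0, 0.422, -0.907], [-1.0, 0.0, 0.0]]
q [-0.12 -0.44  1.96 -0.    1.62 -0.56]
roll c [ 0.44210947 -0.05407467  0.19068281]
```

View pics/x1.png

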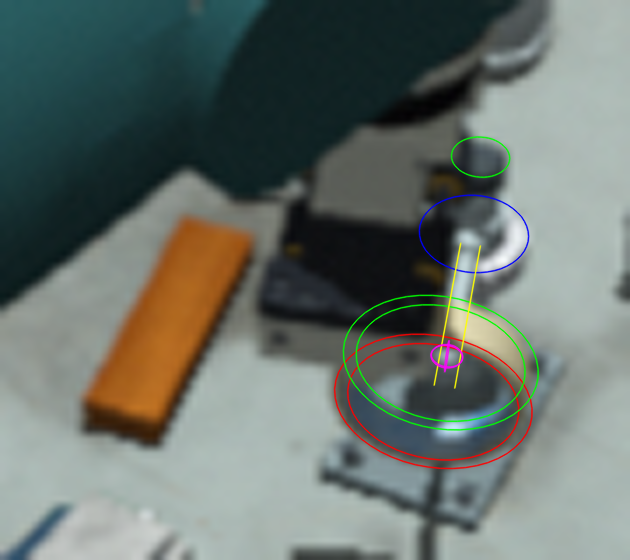

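View pics/x2.png

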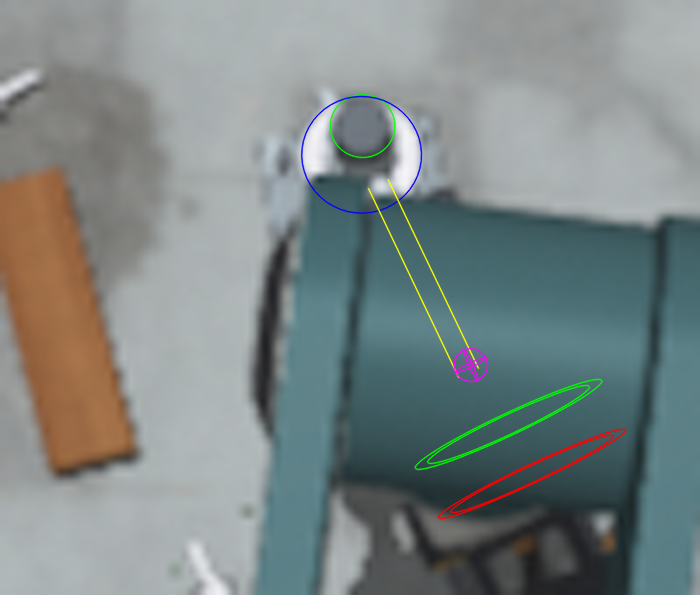

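>>> step_arm(
  series=[
    {"tx": 25,"ty": -1.5,"tz": 0,"ax": 0,"ay": 0,"az": 0,"gripper": 0.1},
    {"tx": 48.5,"ty": -1.5,"tz": 0,"ax": 0,"ay": 0,"az": 0,"gripper": 0.1},
    {"tx": 48.5,"ty": 0,"tz": 0,"ax": 0,"ay": 0,"az": 0,"gripper": 0.1},
    {"tx": 48.5,"ty": 12,"tz": 0,"ax": 0,"ay": 0,"az": 0,"gripper": 0.1},
    {"tx": 48.5,"ty": 24,"tz": 0,"ax": 0,"ay": 0,"az": 0,"gripper": 0.1},
    {"tx": 48.5,"ty": 36,"tz": 0,"ax": 0,"ay": 0,"az": 0,"gripper": 0.1},
  ],
)

```text
time_s: 13.15
tool_pos: [0.4628, -0.0089, 0.1552]
tool_rot: [1.121, 1.569, -0.012]
contact_force: [1.2, -0.2, -1.0]
grip_width: 0.0235
```

```bash
python3 - <<'E'
from ov import *
hang(.064,.142)
o,Rm=st()
im={n:bot.get_image(n) for n in("top","scene")}
c=o["tool_pos"]+Rm@np.array([.0124,0,.0305]); print("roll c",c)
y=np.arctan2(Rm[1,1],Rm[0,1])
L=roll(*c,y)+stand(*A2,.155,HK,0,False)
crop("scene",im["scene"],240,160,300,220,9,[],"pics/x3.png")
E
```

```text
target tcp [0.5191 0.0156] 0.1544
t 13.15 pos [ 0.4628 -0.0089  0.1552] F [ 1.2 -0.2 -1. ] T [-0.05  0.02 -0.01] w 0.0235
[[0.002, 0.906, 0.424], [-0.0, 0.424, -0.906], [-1.0, 0.002, 0.001]]
q [-0.07 -0.34  1.96  0.    1.52 -0.51]
shift mm [ 0.9 61.4  1.7]
rot deg [-0.03  0.04 -0.09]
t 13.15 pos [ 0.4628 -0.0089  0.1552] F [ 1.2 -0.2 -1. ] T [-0.05  0.02 -0.01] w 0.0235
[[0.002, 0.906, 0.424], [-0.0, 0.424, -0.906], [-1.0, 0.002, 0.001]]
q [-0.07 -0.34  1.96  0.    1.52 -0.51]
roll c [ 0.47572779 -0.03650835  0.14282141]
```

View pics/x3.png

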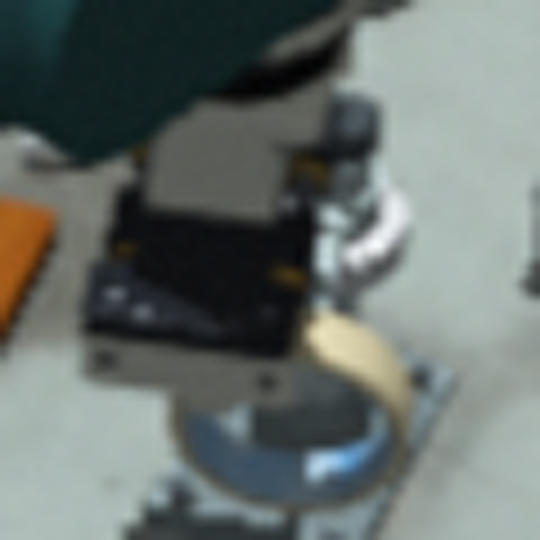

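>>> step_arm(
  series=[
    {"tx": 0,"ty": 10,"tz": 1,"ax": 0,"ay": 0,"az": 0,"gripper": 0.1},
    {"tx": 0,"ty": 22,"tz": 1.5,"ax": 0,"ay": 0,"az": 0,"gripper": 0.1},
    {"tx": 0,"ty": 35,"tz": 1.5,"ax": 0,"ay": 0,"az": 0,"gripper": 0.1},
    {"tx": 0,"ty": 48,"tz": 1.5,"ax": 0,"ay": 0,"az": 0,"gripper": 0.1},
    {"tx": 0,"ty": 58,"tz": 1.5,"ax": 0,"ay": 0,"az": 0,"gripper": 0.1},
    {"tx": 0,"ty": 61,"tz": 1.5,"ax": 0,"ay": 0,"az": 0,"gripper": 0.1},
    {"tx": 0,"ty": 61,"tz": 1.5,"ax": 0,"ay": 0,"az": 0,"gripper": 0.1},
  ],
)

```text
time_s: 13.95
tool_pos: [0.5172, 0.015, 0.1537]
tool_rot: [-1.923, 1.57, -3.055]
contact_force: [-0.3, 0.4, -0.8]
grip_width: 0.0237
```

```bash
python3 - <<'E'
from ov import *
hang(.064,.110)
im=bot.get_image("scene")
crop("scene",im,240,150,300,210,9,[],"pics/x4.png")
E
```

```text
target tcp [0.5191 0.0156] 0.1224
t 13.95 pos [0.5172 0.015  0.1537] F [-0.3  0.4 -0.8] T [-0.05  0.03  0.06] w 0.0237
[[-0.001, 0.906, 0.424], [-0.0, 0.424, -0.906], [-1.0, -0.001, -0.0]]
q [-0.02 -0.21  1.86 -0.    1.49 -0.46]
shift mm [31.3  2.   0.2]
rot deg [-0.04 -0.01  0.03]
```

View pics/x4.png

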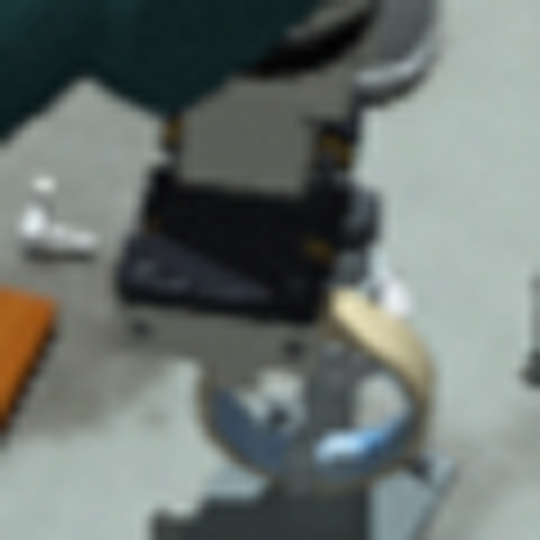

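>>> step_arm(
  series=[
    {"tx": 10,"ty": 1.5,"tz": 0,"ax": 0,"ay": 0,"az": 0,"gripper": 0.1},
    {"tx": 20,"ty": 2,"tz": 0,"ax": 0,"ay": 0,"az": 0,"gripper": 0.1},
    {"tx": 27,"ty": 2,"tz": 0,"ax": 0,"ay": 0,"az": 0,"gripper": 0.1},
    {"tx": 29,"ty": 2,"tz": 0,"ax": 0,"ay": 0,"az": 0,"gripper": 0.1},
    {"tx": 29,"ty": 2,"tz": 0,"ax": 0,"ay": 0,"az": 0,"gripper": 0.1},
  ],
)

```text
time_s: 14.5
tool_pos: [0.5186, 0.0156, 0.1244]
tool_rot: [-1.996, 1.57, -3.129]
contact_force: [-0.4, 0.0, -0.4]
grip_width: 0.0233
```

>>> step_arm(
  series=[
    {"tx": 1.5,"ty": 0,"tz": 0,"ax": 0,"ay": 0,"az": 0,"gripper": 0.1},
    {"tx": 3,"ty": 0,"tz": 0,"ax": 0,"ay": 0,"az": 0,"gripper": 0.1},
    {"tx": 3,"ty": 0,"tz": 0,"ax": 0,"ay": 0,"az": 0,"gripper": 0.1},
  ],
)

```text
time_s: 14.8
tool_pos: [0.5188, 0.0156, 0.1219]
tool_rot: [1.525, 1.571, 0.392]
contact_force: [-0.7, 0.1, -0.8]
grip_width: 0.0237
```

>>> step_arm(
  series=[
    {"tx": 1,"ty": 0,"tz": 0,"ax": 0,"ay": 0,"az": 0,"gripper": 0.1},
    {"tx": 2,"ty": 0,"tz": 0,"ax": 0,"ay": 0,"az": 0,"gripper": 0.1},
    {"tx": 2,"ty": 0,"tz": 0,"ax": 0,"ay": 0,"az": 0,"gripper": 0.1},
  ],
)

```text
time_s: 15.1
tool_pos: [0.5188, 0.0156, 0.1198]
tool_rot: [-1.946, 1.571, -3.079]
contact_force: [0.4, 0.3, -0.2]
grip_width: 0.0236
```

>>> step_arm(
  series=[
    {"tx": 1,"ty": 0,"tz": 0,"ax": 0,"ay": 0,"az": 0,"gripper": 0.1},
    {"tx": 2,"ty": 0,"tz": 0,"ax": 0,"ay": 0,"az": 0,"gripper": 0.1},
    {"tx": 2,"ty": 0,"tz": 0,"ax": 0,"ay": 0,"az": 0,"gripper": 0.1},
  ],
)

```text
time_s: 15.4
tool_pos: [0.5188, 0.0156, 0.1177]
tool_rot: [-2.05, 1.571, 3.1]
contact_force: [-0.0, -0.7, -0.4]
grip_width: 0.0233
```

>>> step_arm(
  series=[
    {"tx": 1,"ty": 0,"tz": 0,"ax": 0,"ay": 0,"az": 0,"gripper": 0.1},
    {"tx": 1.5,"ty": 0,"tz": 0,"ax": 0,"ay": 0,"az": 0,"gripper": 0.1},
    {"tx": 1.5,"ty": 0,"tz": 0,"ax": 0,"ay": 0,"az": 0,"gripper": 0.1},
  ],
)

```text
time_s: 15.7
tool_pos: [0.5188, 0.0156, 0.1163]
tool_rot: [-1.707, 1.571, -2.84]
contact_force: [-0.7, -1.0, -0.5]
grip_width: 0.0235
```

>>> step_arm(
  series=[
    {"tx": 1,"ty": 0,"tz": 0,"ax": 0,"ay": 0,"az": 0,"gripper": 0.1},
    {"tx": 1,"ty": 0,"tz": 0,"ax": 0,"ay": 0,"az": 0,"gripper": 0.1},
  ],
)

```text
time_s: 15.9
tool_pos: [0.5188, 0.0156, 0.1153]
tool_rot: [-2.007, 1.571, -3.14]
contact_force: [-1.3, -0.4, -1.0]
grip_width: 0.0235
```

>>> step_arm(
  series=[
    {"tx": 1,"ty": 0,"tz": 0,"ax": 0,"ay": 0,"az": 0,"gripper": 0.1},
    {"tx": 1,"ty": 0,"tz": 0,"ax": 0,"ay": 0,"az": 0,"gripper": 0.1},
  ],
)

```text
time_s: 16.1
tool_pos: [0.5188, 0.0156, 0.1144]
tool_rot: [0.795, 1.571, -0.339]
contact_force: [0.8, -0.4, 0.1]
grip_width: 0.0235
```

>>> step_arm(
  series=[
    {"tx": 1,"ty": 0,"tz": 0,"ax": 0,"ay": 0,"az": 0,"gripper": 0.1},
    {"tx": 1,"ty": 0,"tz": 0,"ax": 0,"ay": 0,"az": 0,"gripper": 0.1},
  ],
)

```text
time_s: 16.3
tool_pos: [0.5189, 0.0156, 0.1136]
tool_rot: [1.015, 1.57, -0.118]
contact_force: [-0.2, -0.3, 2.6]
grip_width: 0.0233
```

>>> step_arm(
  series=[
    {"tx": -0.5,"ty": 0,"tz": 0,"ax": 0,"ay": 0,"az": 0,"gripper": 0.3},
    {"tx": -0.5,"ty": 0,"tz": 0,"ax": 0,"ay": 0,"az": 0,"gripper": 0.4},
    {"tx": -0.5,"ty": 0,"tz": 0,"ax": 0,"ay": 0,"az": 0,"gripper": 0.45},
    {"tx": -0.5,"ty": 0,"tz": 0,"ax": 0,"ay": 0,"az": 0,"gripper": 0.45},
    {"tx": -0.5,"ty": 0,"tz": 0,"ax": 0,"ay": 0,"az": 0,"gripper": 0.45},
  ],
)

```text
time_s: 16.8
tool_pos: [0.5158, 0.0142, 0.1139]
tool_rot: [-1.64, 1.562, -2.774]
contact_force: [-37.3, -14.3, 17.5]
grip_width: 0.0411
```

```bash
python3 - <<'E'
from ov import *
st()
im=bot.get_image("scene")
crop("scene",im,240,150,300,210,9,[],"pics/x5.png")
E
```

```text
t 16.8 pos [0.5158 0.0142 0.1139] F [-37.3 -14.3  17.5] T [-2.34  5.79 -0.02] w 0.0411
[[-0.008, 0.906, 0.423], [-0.003, 0.423, -0.906], [-1.0, -0.009, -0.001]]
q [-0.02 -0.18  1.9  -0.    1.43 -0.46]
```

View pics/x5.png

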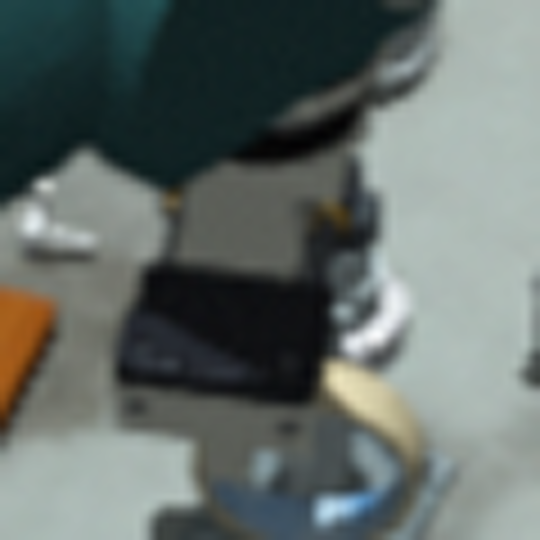

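>>> step_arm(
  series=[
    {"tx": -0.5,"ty": -3,"tz": 0,"ax": 0,"ay": 0,"az": 0,"gripper": 0.345},
    {"tx": -0.5,"ty": -2.5,"tz": 0,"ax": 0,"ay": 0,"az": 0,"gripper": 0.345},
    {"tx": -0.5,"ty": -2,"tz": 0,"ax": 0,"ay": 0,"az": 0,"gripper": 0.345},
  ],
)

```text
time_s: 17.15
tool_pos: [0.5172, 0.0148, 0.1145]
tool_rot: [1.413, 1.57, 0.28]
contact_force: [-0.2, -0.4, -0.2]
grip_width: 0.0321
```

```bash
python3 - <<'E'
from ov import *
o,Rm=st()
im=bot.get_image("scene");im2=bot.get_image("top")
crop("scene",im,240,150,300,210,9,[],"pics/x6.png");crop("top",im2,220,120,310,200,7,[],"pics/x7.png")
E
```

```text
t 17.15 pos [0.5172 0.0148 0.1145] F [-0.2 -0.4 -0.2] T [-0.09  0.01 -0.03] w 0.0321
[[0.0, 0.906, 0.424], [0.0, 0.424, -0.906], [-1.0, 0.0, 0.0]]
q [-0.02 -0.19  1.91  0.    1.42 -0.46]
```

View pics/x6.png

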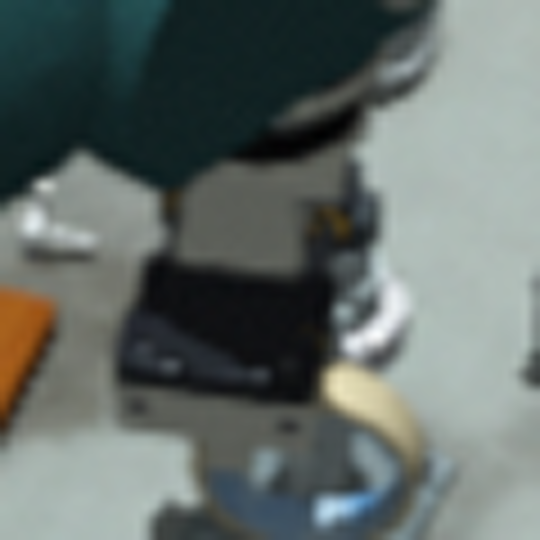

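View pics/x7.png

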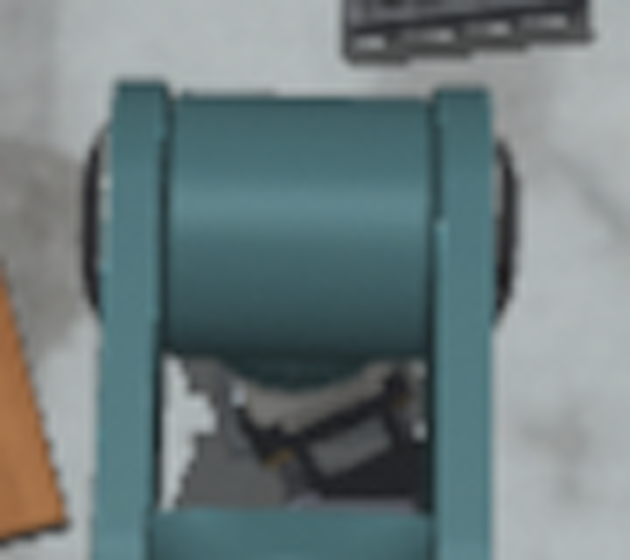

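>>> step_arm(
  series=[
    {"tx": -3,"ty": 0,"tz": 0,"ax": 0,"ay": 0,"az": 0,"gripper": 0.345},
    {"tx": -8,"ty": 0,"tz": 0,"ax": 0,"ay": 0,"az": 0,"gripper": 0.345},
  ],
)

```text
time_s: 17.45
tool_pos: [0.5169, 0.0148, 0.1224]
tool_rot: [-2.061, 1.57, 3.089]
contact_force: [0.0, 0.7, -0.2]
grip_width: 0.0321
```

>>> step_arm(
  series=[
    {"tx": -10,"ty": 0,"tz": 0,"ax": 0,"ay": 0,"az": 0,"gripper": 0.345},
    {"tx": -20,"ty": 0,"tz": 0,"ax": 0,"ay": 0,"az": 0,"gripper": 0.345},
    {"tx": -30,"ty": 0,"tz": 0,"ax": 0,"ay": 0,"az": 0,"gripper": 0.345},
  ],
)

```text
time_s: 17.75
tool_pos: [0.5172, 0.0148, 0.1538]
tool_rot: [1.09, 1.57, -0.043]
contact_force: [0.2, 0.1, -0.5]
grip_width: 0.0318
```

```bash
python3 - <<'E'
from ov import *
o,Rm=st()
im=bot.get_image("scene")
crop("scene",im,240,150,300,210,9,[],"pics/x8.png")
E
```

```text
t 17.75 pos [0.5172 0.0148 0.1538] F [ 0.2  0.1 -0.5] T [-0.09  0.09  0.05] w 0.0318
[[0.001, 0.906, 0.424], [-0.0, 0.424, -0.906], [-1.0, 0.001, 0.0]]
q [-0.02 -0.21  1.86 -0.    1.49 -0.46]
```

View pics/x8.png

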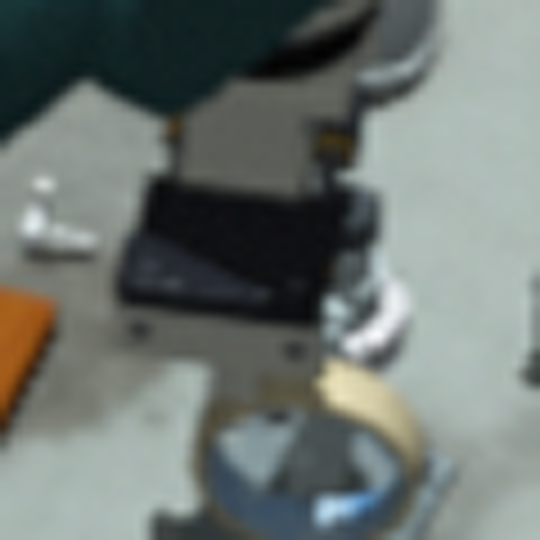

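Roll stays on the hook. Rise clear and swing away to look.

>>> step_arm(
  series=[
    {"tx": -25,"ty": 0,"tz": 0,"ax": 0,"ay": 0,"az": 0,"gripper": 0.345},
    {"tx": -60,"ty": 0,"tz": 0,"ax": 0,"ay": 0,"az": 0,"gripper": 0.345},
    {"tx": -100,"ty": 0,"tz": 0,"ax": 0,"ay": 0,"az": 0,"gripper": 0.345},
    {"tx": -115,"ty": 0,"tz": -40,"ax": 0,"ay": 0,"az": 0,"gripper": 0.345},
    {"tx": -115,"ty": 0,"tz": -90,"ax": 0,"ay": 0,"az": 0,"gripper": 0.345},
    {"tx": -115,"ty": 0,"tz": -140,"ax": 0,"ay": 0,"az": 0,"gripper": 0.345},
    {"tx": -115,"ty": 0,"tz": -190,"ax": 0,"ay": 0,"az": 0,"gripper": 0.345},
    {"tx": -115,"ty": 0,"tz": -250,"ax": 0,"ay": 0,"az": 0,"gripper": 0.345},
  ],
)

```text
time_s: 18.6
tool_pos: [0.4141, 0.2336, 0.268]
tool_rot: [1.564, 1.57, 0.431]
contact_force: [2.0, 1.1, -0.2]
grip_width: 0.0324
```

```bash
python3 - <<'E'
from ov import *
o,Rm=st()
im={n:bot.get_image(n) for n in("top","scene")}
for n in im: cv2.imwrite(f"pics/{n}9.png",im[n][:,:,::-1])
h=np.array([np.cos(HK),np.sin(HK)]);c=A2+.064*h
L=roll(*c,.102,HK)+stand(*A2,.155,HK,0,False)
f=[]
for n,w in(("scene",(240,155,300,215)),("top",(240,130,300,190))):
  for k,l in enumerate(([],L)):
    crop(n,im[n],*w,6,l,"pics/a.png");f.append(cv2.imread("pics/a.png"))
cv2.imwrite("pics/y1.png",cv2.resize(np.vstack([np.hstack(f[:2]),np.hstack(f[2:])]),(600,600)))
E
```

```text
t 18.6 pos [0.4141 0.2336 0.268 ] F [ 2.   1.1 -0.2] T [-0.03 -0.01 -0.02] w 0.0324
[[0.001, 0.906, 0.423], [0.0, 0.423, -0.906], [-1.0, 0.001, 0.0]]
q [ 0.46 -0.34  1.78 -0.    1.7   0.02]
```

View pics/y1.png

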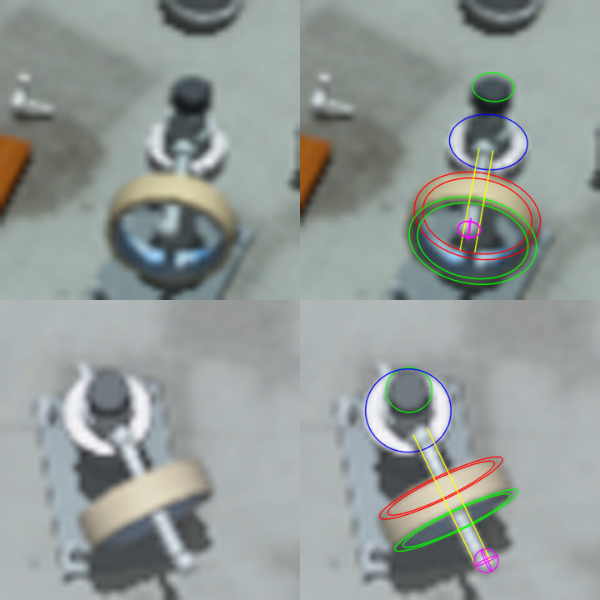

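View pics/top9.png

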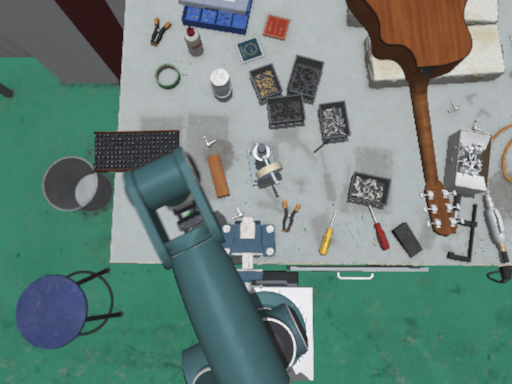

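>>> step_arm(
  series=[
    {"tx": 0,"ty": 0,"tz": -10,"ax": 0,"ay": 0,"az": 0,"gripper": 0.345},
    {"tx": 0,"ty": 0,"tz": -60,"ax": 0,"ay": 0,"az": 0,"gripper": 0.345},
    {"tx": 0,"ty": 0,"tz": -110,"ax": 0,"ay": 0,"az": 0,"gripper": 0.345},
    {"tx": 0,"ty": 0,"tz": -160,"ax": 0,"ay": 0,"az": 0,"gripper": 0.345},
    {"tx": 0,"ty": 0,"tz": -200,"ax": 0,"ay": 0,"az": 0,"gripper": 0.345},
    {"tx": 0,"ty": 0,"tz": -200,"ax": 0,"ay": 0,"az": 0,"gripper": 0.345},
    {"tx": 0,"ty": 0,"tz": -200,"ax": 0,"ay": 0,"az": 0,"gripper": 0.345},
    {"tx": 0,"ty": 0,"tz": -200,"ax": 0,"ay": 0,"az": 0,"gripper": 0.345},
  ],
)

```text
time_s: 19.5
tool_pos: [0.3314, 0.4123, 0.2675]
tool_rot: [0.463, 1.571, -0.672]
contact_force: [-0.1, -0.2, -1.1]
grip_width: 0.032
```

```bash
python3 - <<'E'
from ov import *
st()
a=cv2.imread("pics/top9.png");b=bot.get_image("top")[:,:,::-1];s=bot.get_image("scene")[:,:,::-1]
t0=cv2.imread("pics/top0.png")
f=[cv2.resize(x[120:220,150:320],None,fx=4,fy=4)[:300] for x in(t0,b)]
cv2.imwrite("pics/z1.png",np.vstack(f));cv2.imwrite("pics/z2.png",cv2.resize(s[140:240,170:310],None,fx=5.5,fy=5.5))
E
```

```text
t 19.5 pos [0.3314 0.4123 0.2675] F [-0.1 -0.2 -1.1] T [-0.03  0.02  0.02] w 0.032
[[0.0, 0.906, 0.422], [-0.0, 0.422, -0.906], [-1.0, 0.0, 0.0]]
q [ 0.85 -0.21  1.68 -0.    1.67  0.41]
```

View pics/z1.png

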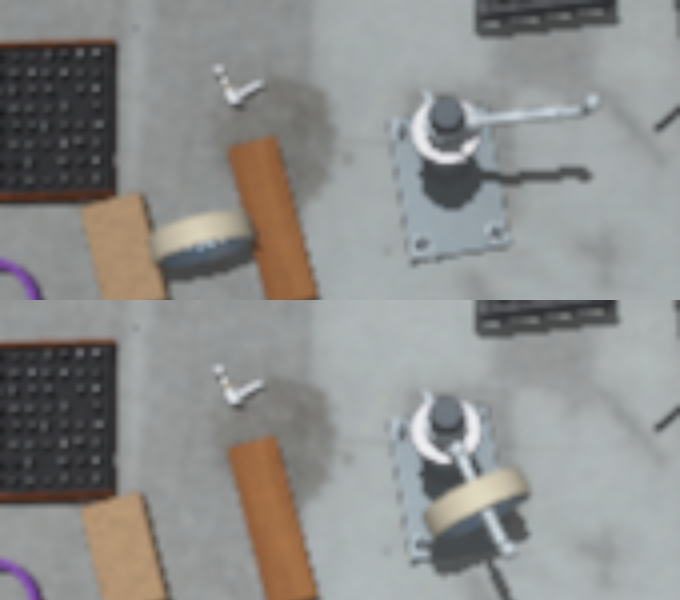

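View pics/z2.png

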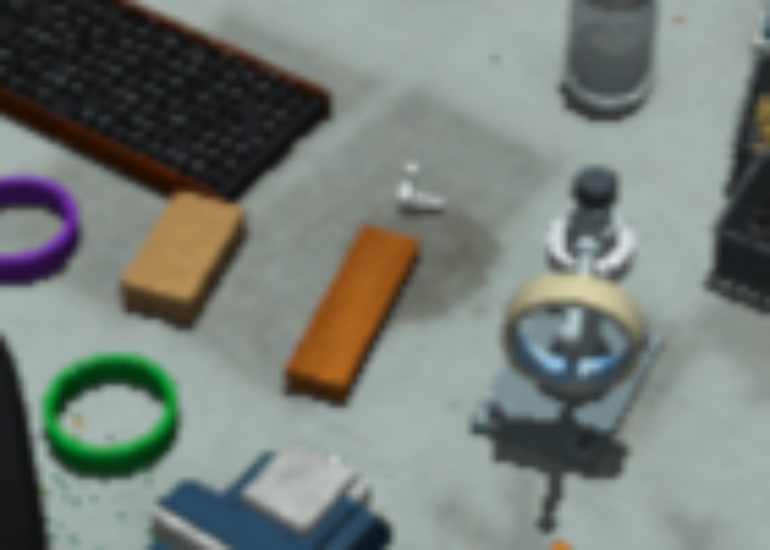

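Roll hangs at the seat behind the tip, caul and block have not moved, arm clear. Handing in.

```bash
python3 -c "
from station import bot
print(bot.job_done())"
```

```text
the job is handed in; nothing more can be done
None
```

The hook is in its front notch and the masking tape hangs on it behind the upturned tip. One brief hard contact with the stand, described below, may count against the job.

**Hook:** I pushed the tip round from the side with the closed fingers. Resistance was about 1 N until it came to a stop at about 0.28 rad on the + side of the stand's front, where I let off at about 8 N.

**Is it home?** The first check by camera was unclear: the ball measured 162 mm up, halfway between home (158) and raised (165). Measuring it again against the starting picture gave 159 mm. The roll then touched the arm at its expected home height, with 2.6 N, which confirms the drop.

**Roll:** I gripped it by the rim about 30 mm to one side of the top. I passed it over the tip without contact, lowered it onto the seat and let it go.

**What went wrong:** As the fingers opened to release the roll, the back of the gripper met the stand near the post. The force read at the end of that move was about 44 N in total at the wrist, so the 40 N limit for the gripper's body was probably passed. I narrowed the opening at once, and the force fell to about zero.

**Last pictures:** After that, the roll was still hanging at the seat and the hook had not turned. The caul and sanding block had not moved, and the arm was clear of everything. I handed in at about 19.6 s.

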